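Unload the reagent carousel and park it on the wash bottle

ROBOT

A 6-joint arm with a two-finger parallel gripper is mounted at the origin on a cart in front of the work surface, level with it; the furniture and walls round the work are solid. World frame = base frame: x ahead of the robot, y to its left, z up, the work surface at z = 0. Lengths are in m, angles in rad, forces in N, time in s.
With the tool pointing down it reaches from about 0.3 to 0.775 m from the base axis. Payload 14.6 kg.
Tool frame: the origin (TCP) lies midway between the tips of the shut fingers; the grasp point (between the pads) lies 19 mm behind it (ctrl.grip_depth is the z of the grasp point in the tool frame, in m); z points along the fingers, y is the line along which they close (so a half turn about z gives the same grasp; the last joint's range is limited). The gripper opens to 94 mm and grips with 3 to 60 N. Pads are 16 mm wide; open, the fingers measure 119 mm over their backs; the gripper's body (75 mm by 177 mm) begins 78 mm behind the grasp point.
Start: joints at [1.053, 0.3, 1.521, -0, 1.321, -0.067], TCP at [0.24, 0.495, 0.205] pointing down, gripper open.
Joint ranges: [-3.03, 3.03], [-0.79, 2.21], [0.23, 2.52], [-1.04, 4.18], [0, 3.07], [-2.55, 2.55]. Speed limits (rad/s): [2.22, 2.22, 2.57, 3.14, 3.14, 3.14].

INTERFACE

Orientations are given as [roll, pitch, yaw] about the fixed x, y, z axes, in that order (R = Rz(yaw) Ry(pitch) Rx(roll)).
In Python, from station import ctrl gives the robot as it stands. The module is installed in compiled form; this text tells all that it offers.
- The arm moves only by the tool carry_out, never from a script. Its argument "commands" is a list of rows, each a list of 3 entries, a list of its own where there are three numbers: the closure, from 0 (fully open) to 1 (shut), then the shift along the tool's x, y, z in mm, then the turn, a rotation vector about the tool's x, y, z in rad. In form: [[gripper, [tx, ty, tz], [wx, wy, wz]], ...]. A call has 1 to 10 rows; each row shifts and turns the commanded pose from where the row before left it, along the tool's axes as they then stand; what a row does not reach is not made up. A row lasts 1/8 s, in which the tool goes at most 62.5 mm and 10.7 degrees, less where a joint would pass 70% of its speed; a pose out of reach is approached as far as the arm can. A call with a gripper value outside its range is refused whole. The fingers move at their own pace and stop on an object; "squeeze" is the grip in N (left out, the last holds). Time passes only in rows, so rows that do not move let the fingers close. It gives the time, the measured TCP pose, the force, the opening and the grip force at its end, in the units of the state.
- ctrl.get_obs(): the state, without advancing time (a new reading comes with each control period).
- ctrl.camera(name): name is "scene" or "top" or "wrist"; returns a dict with "img" (400x640x3 uint8, blue, green, red), "camera_matrix" (3x3 intrinsics, pixels), "k1" (the pictures are not rectified: a ray, as slopes to the right and down, at radius r is drawn at 1 + k1 r^2 times it, then the intrinsics apply), "rvec" (rotation vector, rad) and "tvec" (3), from world to camera coordinates, as OpenCV has them. Camera axes: x right, y down, z forward; pixel columns grow to the right and rows downward; lengths in m; the calibration is good to about 2 mm. A picture is of the moment at which its call begins. There is no depth.
- ctrl.hand_in(): hands the job in; it is judged then, once.
Trained networks look in the newest picture that a camera, given by its name, has taken for a name from the list of things; names that differ only in an ending like _2 or _b are one class to them, and where a whole thing is asked for, a point or a joint stands for the part that bears it (a point fixed in the world has none). Each returns a list of dicts, best first, with "score" (0 to 1); they miss things now and then, are a little off and sometimes report something else, mostly with a low value. They report only what shows in the picture. A call takes as long as a camera call. They do not tell look-alikes from the thing itself.
- ctrl.outline_of(thing, camera): "region" (400x640 bool, what is visible of it).
- ctrl.place_of(thing, camera): "at" ([x, y, z] in m, in world coordinates, good to about 4 mm: a listed point, or the origin of a listed thing).
The state is a dict: "time_s": time; "qpos": joint angles; "joint_vel": joint speeds; "tau": joint torques, N m; "ee_pos": TCP position; "eef_rot": TCP orientation; "force": force on the tool from outside, world axes, zero at the start; "moment": the same for the moment, N m; "grip_width": finger opening in m; "grip_force": force on a finger pad.
Only numpy, scipy, OpenCV 4.12 (cv2) and the standard library are available. Lean on these libraries where they do the work, as an engineer would, in place of code of your own. Each camera call takes 0.05 s, during which the arm holds its last target. There are 200 camera calls.

TASK

Unload the reagent carousel: turn it by the bar knob on its hub to bring each small amber bottle out from under the hood to the open loading port, lift it out, and stand all the small bottles upright side by side in one row on the low railed shelf, less than a finger's width (20 mm) between neighbours. Then turn the tall white wash bottle, which stays in its bay all the time, squarely to the loading port, and leave everything else on the bench where it is.

Things in the scene. Friction and masses are not known exactly. Their poses are not given: they have to be found in the camera images.
- port (a point): centre of the open loading port, at bay floor height (32 mm above the bench), on the fixed round white housing (348 mm across) of the carousel. Its x axis points to the upright turning axis, 120 mm away. A bay whose middle is here faces the port. The port is open from above and in front, back to the hood's edge 65 mm along +x
- hood_edge (a point): middle of the straight front edge (along this frame's y, 326 mm long) of the fixed clear hood, top of the plate, 173 mm above the bench. The plate (5 mm) covers everything farther along +x, with a wall round sides and back down to the housing; only the knob stands above it
- knob (a point): grip centre of the black bar knob on the turning axis above the hood, 206 mm above the bench; turns with the carousel. Bar 66 mm long (this frame's x), 18 mm thick (y), from 188 to 224 mm above the bench, on a flange 60 mm across. Middle of bay k: 120 mm from the axis in direction 180 + 72 k degrees (k = 0 to 4) of this frame
- turntable (a joint): angle of the carousel from its start, rad, counter-clockwise seen from above; turns without end both ways against a light drag (0.15 N m and more when turned fast) and stays where it is left, no detents; turn it below about 1 rad/s so that the bottles stand firm. Its five equal bays are low round cups, 70 mm inside, 30 mm high, floor 32 mm above the bench, each with one bottle or none
- small_a_mid (a point): one of the small amber bottles, 58 mm wide and 112 mm tall, straight body up to about 72 mm, narrower neck and 36 mm black cap above, nearly empty, about 0.16 kg, weight low down; the point is on its axis half-way up, 56 mm above its foot; z up the bottle. Two to four are present
- small_b_mid (a point): one of the small amber bottles, 58 mm wide and 112 mm tall, straight body up to about 72 mm, narrower neck and 36 mm black cap above, nearly empty, about 0.16 kg, weight low down; the point is on its axis half-way up, 56 mm above its foot; z up the bottle. Two to four are present
- small_c_mid (a point): one of the small amber bottles, 58 mm wide and 112 mm tall, straight body up to about 72 mm, narrower neck and 36 mm black cap above, nearly empty, about 0.16 kg, weight low down; the point is on its axis half-way up, 56 mm above its foot; z up the bottle. Two to four are present
- small_d_mid (a point): one of the small amber bottles, 58 mm wide and 112 mm tall, straight body up to about 72 mm, narrower neck and 36 mm black cap above, nearly empty, about 0.16 kg, weight low down; the point is on its axis half-way up, 56 mm above its foot; z up the bottle. Two to four are present
- tall_mid (a point): the tall white wash bottle, 63 mm wide and 130 mm tall, standing in one of the bays; the point is on its axis half-way up, 65 mm above its foot
- shelf_deck (a point): centre of the top of the deck of the low aluminium shelf, 40 mm above the bench. x across the shelf (away from the robot), y along it; the deck has thin wire rails 41 mm high along its sides and plates 64 mm high at its ends, leaving 84 mm across (x from -42 to 42 mm) and 299 mm along (y from -149 to 149 mm) inside; open above. The shelf is fixed
- pink_mid (a point): pink bottle, 68 mm wide, 150 mm tall, a bystander behind the shelf; point at its centre
- jar_mid (a point): small white-lidded jar, 47 mm wide, 37 mm tall, a bystander; point at its centre
- dropper_mid (a point): white dropper bottle with a green nozzle, 31 mm wide, 96 mm tall, a bystander; point at its centre
- tip_carton_mid (a point): small carton, 63 x 93 x 45 mm, a bystander; point at its centre
- marker_mid (a point): felt marker lying down, 137 mm long, a bystander; point at its centre
- tape_mid (a point): roll of white tape lying flat, 65 mm across, 19 mm high, a bystander; point at its centre
- glasses_mid (a point): spectacles lying folded, 165 mm wide, a bystander; point at their centre, low down
There are look-alikes about, which are no part of the job. Leave any yellow look-alike of the part that bears small_c_mid alone.

How it is judged:
By the outcome, as a careful person would: the job done as asked, in the order asked, and still so for the second after the job is handed in, with the robot touching nothing.
Of small_a, small_b, small_c, small_d only 2 to 4 are there at a start; the rules pass over those that are not, and their reading is None.
At some moment in a run one of small_a, small_b, small_c, small_d may be knocked a few centimetres aside while the robot is not near it.
It also fails if it takes over 210 s, if anything falls off the work surface, if the arm or the gripper's body presses on something with over 40 N, if the wrist force passes 120 N, or if a joint passes its speed limit or range.

## Working session

There is one attempt and no reset: what is moved stays moved. The work goes in short steps, Python scripts to look and compute and a tool call to move; the robot and the scene stay as the last step left them, time stands still between calls to the robot, and variables do not carry over. Pictures are saved under pics/ and viewed, at most 14 in all, crops included, and the job is handed in when it is done.

Besides the shell and the picture viewer there is one more tool, called after "Emit:" as name(argument=value, ...), one argument or row to a line, values as JSON. carry_out: Moves the arm, as the interface text tells. Its arguments: {"type":"object","properties":{"commands":{"type":"array","items":{"type":"array"}},"squeeze":{"type":"number"}},"required":["commands"]}

```bash
mkdir -p pics; cat > h.py <<'E'
import numpy as np, cv2
from station import ctrl
from scipy.spatial.transform import Rotation as R
def pix(cam,p):
    c=ctrl_c[cam]; 
    return proj(c,p)
def proj(c,P):
    k=np.zeros(5);k[0]=c["k1"]
    return cv2.projectPoints(np.array(P,float).reshape(-1,3),np.array(c["rvec"],float),np.array(c["tvec"],float),c["camera_matrix"],k)[0].reshape(-1,2)
def ray(c,uv,z):
    """world point at height z seen at pixel uv"""
    k=np.zeros(5);k[0]=c["k1"]
    n=cv2.undistortPoints(np.array(uv,float).reshape(-1,1,2),c["camera_matrix"],k).reshape(-1,2)
    Rm=R.from_rotvec(np.ravel(c["rvec"])).as_matrix();o=-Rm.T@np.ravel(c["tvec"])
    d=np.c_[n,np.ones(len(n))]@Rm
    return o+d*((z-o[2])/d[:,2])[:,None]
E
python3 - <<'E'
from h import *
for n in("scene","top"):
    c=ctrl.camera(n);cv2.imwrite(f"pics/{n}0.png",c["img"])
    for t in["port","hood_edge","knob","small_a_mid","tall_mid","shelf_deck","pink_mid"]:
        try: print(n,t,[(np.round(d["at"],3).tolist(),round(d["score"],2)) for d in ctrl.place_of(t,n)])
        except Exception as e: print(t,e)
print(ctrl.get_obs()["eef_rot"],ctrl.grip_depth)
E
```

```text
scene port [([0.51, -0.086, 0.031], 0.85)]
scene hood_edge [([0.574, -0.078, 0.17], 0.72)]
scene knob [([0.63, -0.076, 0.208], 0.83)]
scene small_a_mid [([0.749, -0.054, 0.09], 0.41)]
scene tall_mid [([0.551, -0.169, 0.098], 0.6)]
scene shelf_deck [([0.497, 0.289, 0.041], 0.92), ([0.663, 0.268, 0.076], 0.59)]
scene pink_mid [([0.668, 0.27, 0.078], 0.74)]
top port [([0.513, -0.086, 0.036], 0.75)]
top hood_edge [([0.576, -0.08, 0.172], 0.88)]
top knob [([0.628, -0.075, 0.206], 0.74)]
top small_a_mid []
top tall_mid [([0.556, -0.171, 0.099], 0.73)]
top shelf_deck [([0.498, 0.29, 0.04], 0.69), ([0.577, -0.081, 0.17], 0.32)]
top pink_mid [([0.662, 0.277, 0.077], 0.71)]
[-3.14158704e+00  2.71695611e-05  2.69079621e+00] -0.0188
```

View pics/scene0.png

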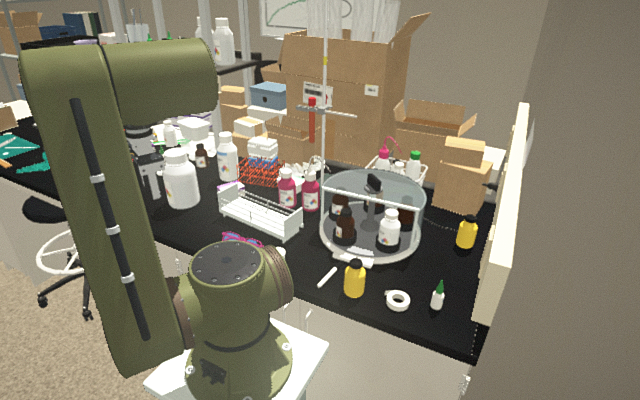

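View pics/top0.png

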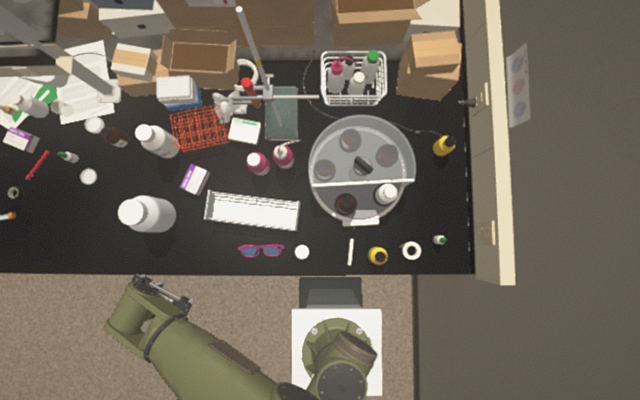

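The scene picture shows the carousel at about (372,215), the shelf at (260,212), yellow look-alikes at (355,278) and (466,232), and a brown bottle at (201,155). The top picture shows the carousel at (362,167), with an amber bottle at (345,203), the wash bottle at (387,195) and dim bays at (325,170), (350,140) and (403,155).

Candidates for small amber: scene (345,228), (340,203), (405,215). Not candidates: yellow (355,278) and (466,232), brown (201,155) off the carousel. Next, a close crop.

```bash
python3 - <<'E'
from h import *
a=cv2.imread("pics/scene0.png")[160:270,305:440];b=cv2.imread("pics/top0.png")[105:235,295:430]
f=lambda i:cv2.resize(cv2.convertScaleAbs(i,alpha=1.5,beta=15),(400,400),interpolation=cv2.INTER_CUBIC)
cv2.imwrite("pics/crop0.png",np.hstack([f(a),f(b)]))
for n in("scene","top"):
    c=ctrl.camera(n)
    # hood edge endpoints / plate; bay positions for a guess
    print(n,proj(c,[[.628,-.077,.224],[.513,-.083,.032],[.497,.289,.04]]).round(1).tolist())
    for t in("tip_carton_mid","jar_mid","dropper_mid","marker_mid","tape_mid","glasses_mid"): print(t,[(np.round(d["at"],3).tolist(),round(d["score"],2)) for d in ctrl.place_of(t,n)][:2])
    r=ctrl.outline_of("knob",n)
    for d in r[:1]:
        ys,xs=np.nonzero(d["region"]);P=ray(c,np.c_[xs,ys],.224)[:,:2];m=P.mean(0);w,v=np.linalg.eigh(np.cov((P-m).T));print(len(xs),m,np.degrees(np.arctan2(v[1,1],v[0,1])),np.sqrt(w)*3.46)
E
```

```text
scene [[373.5, 177.1], [357.6, 244.7], [259.1, 215.0]]
tip_carton_mid [([0.613, 0.507, 0.019], 0.43)]
jar_mid [([0.352, 0.122, 0.024], 0.45)]
dropper_mid [([0.396, -0.367, 0.047], 0.74), ([0.352, 0.123, 0.023], 0.6)]
marker_mid [([0.551, -0.169, 0.098], 0.55), ([0.375, -0.055, 0.006], 0.43)]
tape_mid [([0.359, -0.267, 0.007], 0.66)]
glasses_mid [([0.357, 0.27, 0.002], 0.82)]
2900 [ 0.35826263 -0.16009643] -160.87454240881632 [0.18704652 0.33750564]
top [[363.3, 164.1], [359.2, 206.2], [254.0, 210.8]]
tip_carton_mid [([0.613, 0.507, 0.024], 0.55)]
jar_mid []
dropper_mid [([0.395, -0.366, 0.048], 0.54)]
marker_mid [([0.38, -0.055, 0.006], 0.7)]
tape_mid [([0.36, -0.269, 0.01], 0.74)]
glasses_mid [([0.358, 0.27, 0.005], 0.56)]
1905 [ 0.53716075 -0.05330057] 101.63372154506597 [0.15611978 0.19221687]
```

View pics/crop0.png

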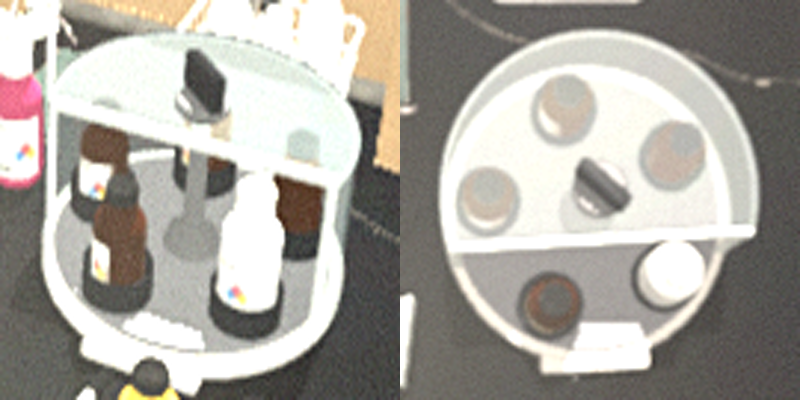

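The crop shows four ambers, one in front at top (345,203) and three under the hood, with the tall white at (387,195). All five bays are full, and the yellow ones stand off the carousel. Working out frames next.

```bash
cat >> h.py <<'E'
def go(x,y,z,yaw):
    """tool-frame shift (mm) and turn from measured pose to a target, tool down"""
    o=ctrl.get_obs();A=R.from_euler("xyz",o["eef_rot"]);B=R.from_euler("xyz",[np.pi,0,yaw])
    print("now",np.round(o["ee_pos"],4),"yaw",round(o["eef_rot"][2],3),"t",round(o["time_s"],1),"F",np.round(o["force"],1),"w",round(o["grip_width"],4),"q",np.round(o["qpos"],2))
    print("shift mm",np.round(1000*A.inv().apply(np.array([x,y,z])-o["ee_pos"]),1),"turn",np.round((A.inv()*B).as_rotvec(),3), "q6 at end",round(np.arctan2(y,x)+np.pi/2-yaw,2))
E
python3 - <<'E'
from h import *
c=ctrl.camera("top")
h=ray(c,[[313.6,184.6],[414.8,180.4]],.173);d=h[0]-h[1];print("hood",h.round(3).tolist(),np.linalg.norm(d),"yaw",np.degrees(np.arctan2(d[1],d[0]))-90)
o=ctrl.outline_of("shelf_deck","top")
m=o[0]["region"].astype(np.uint8);print(m.sum(),[x["score"] for x in o])
ys,xs=np.nonzero(m);print(cv2.minAreaRect(ray(c,np.c_[xs,ys],.08)[:,:2].astype(np.float32)*1000))
i=cv2.imread("pics/top0.png")
cv2.imwrite("pics/shelf.png",cv2.resize(i[170:250,190:315],(800,512),interpolation=cv2.INTER_CUBIC))
for n in("scene","top"):
  if n=="scene": ctrl.camera(n)
  for t in("port","knob","hood_edge","tall_mid","shelf_deck","small_a_mid"): print(n,t,[(np.round(q["at"],3).tolist(),round(q["score"],2)) for q in ctrl.place_of(t,n)])
E
```

```text
hood [[0.572, 0.076, 0.173], [0.585, -0.247, 0.173]] 0.3236995176522716 yaw 2.276069154120478
2677 [0.96]
((497.0635986328125, 291.2584228515625), (324.5587158203125, 101.14290618896484), 82.72798156738281)
scene port [([0.514, -0.082, 0.03], 0.76), ([0.632, -0.076, 0.205], 0.74), ([0.615, 0.505, 0.019], 0.64), ([0.358, -0.267, 0.006], 0.64)]
scene knob [([0.631, -0.074, 0.208], 0.96), ([0.513, -0.087, 0.029], 0.53)]
scene hood_edge [([0.572, -0.079, 0.172], 0.91), ([0.355, -0.264, 0.005], 0.28)]
scene tall_mid [([0.552, -0.173, 0.1], 0.69)]
scene shelf_deck [([0.5, 0.293, 0.042], 0.82)]
scene small_a_mid [([0.748, -0.047, 0.088], 0.47)]
top port [([0.511, -0.088, 0.033], 0.87)]
top knob [([0.631, -0.076, 0.205], 0.7)]
top hood_edge [([0.579, -0.081, 0.171], 0.58), ([0.51, -0.086, 0.036], 0.41)]
top tall_mid [([0.555, -0.17, 0.097], 0.7)]
top shelf_deck [([0.5, 0.289, 0.043], 0.97)]
top small_a_mid [([0.664, 0.277, 0.076], 0.44)]
```

View pics/shelf.png

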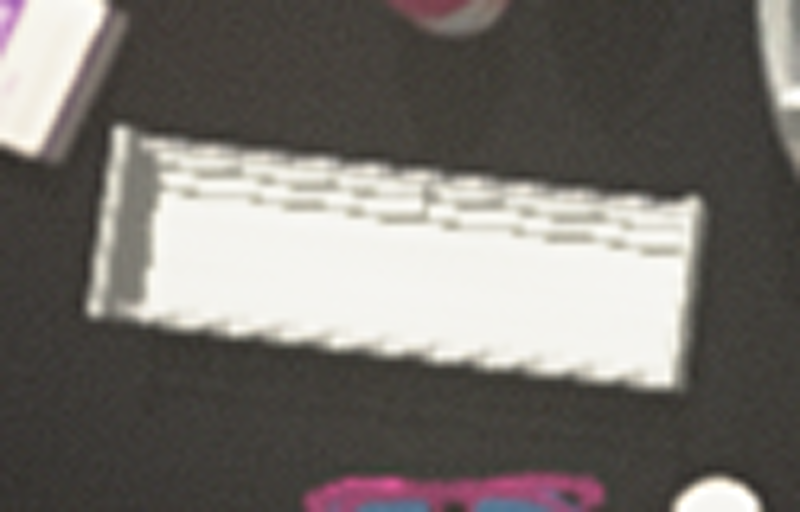

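The shelf crop shows the empty railed deck, its long axis from (90,220) to (695,295), matching the -7° yaw. Now heading for the knob.

Emit:
carry_out(
  commands=[
    [0,[0,0,-8],[0,0,0.18]],
    [0,[0,0,-8],[0,0,0.18]],
    [0,[0,0,-8],[0,0,0.18]],
    [0,[0,0,-8],[0,0,0.18]],
    [0,[0,0,-8],[0,0,0.18]],
    [0,[0,0,-8],[0,0,0.18]],
    [0,[0,0,-8],[0,0,0.18]],
    [0,[0,0,-8],[0,0,0.18]],
    [0,[0,0,-8],[0,0,0.18]],
    [0,[0,0,-8],[0,0,0.18]],
  ],
  squeeze=20,
)

```text
time_s: 3.6
ee_pos: [0.2396, 0.495, 0.2857]
eef_rot: [3.142, 0.0, 0.885]
force: [0.2, -0.1, -0.1]
grip_width: 0.0941
grip_force: 0.0
```

```bash
python3 -c "
from h import *
go(.63,-.0755,.29,.893)"
```

```text
now [0.2396 0.495  0.2857] yaw 0.885 t 3.6 F [ 0.2 -0.1 -0.1] w 0.0941 q [ 1.05  0.25  1.4  -0.    1.49  1.74]
shift mm [-194.2  663.5   -4.3] turn [ 0.     0.    -0.008] q6 at end 0.56
```

Emit:
carry_out(
  commands=[
    [0,[-16,54,0],[0,0,0]],
    [0,[-16,54,0],[0,0,0]],
    [0,[-16,54,0],[0,0,0]],
    [0,[-16,54,0],[0,0,0]],
    [0,[-16,54,0],[0,0,0]],
    [0,[-16,54,0],[0,0,0]],
    [0,[-16,54,0],[0,0,0]],
    [0,[-16,54,0],[0,0,0]],
    [0,[-16,54,0],[0,0,0]],
    [0,[-16,54,0],[0,0,0]],
  ],
)

```text
time_s: 4.85
ee_pos: [0.5597, 0.0293, 0.2856]
eef_rot: [3.141, -0.0, 0.891]
force: [0.9, 1.7, -0.3]
grip_width: 0.094
grip_force: 0.0
```

```bash
python3 -c "
from h import *
c=ctrl.camera('wrist');cv2.imwrite('pics/w1.png',c['img'])
for t in('knob','port','hood_edge'): print(t,[(np.round(q['at'],3).tolist(),round(q['score'],2)) for q in ctrl.place_of(t,'wrist')])
print(proj(c,[.63,-.0755,.224]))
go(.63,-.0755,.29,.893)"
```

```text
knob [([0.634, -0.081, 0.205], 0.82)]
port []
hood_edge [([0.579, -0.083, 0.174], 0.59)]
[[457.36694697 251.90992792]]
now [0.559  0.0305 0.285 ] yaw 0.889 t 5.0 F [ 0.4  0.6 -0.4] w 0.0938 q [-0.01  0.28  1.37  0.    1.5   0.67]
shift mm [-37.6 122.   -5.1] turn [-0.001  0.    -0.004] q6 at end 0.56
```

View pics/w1.png

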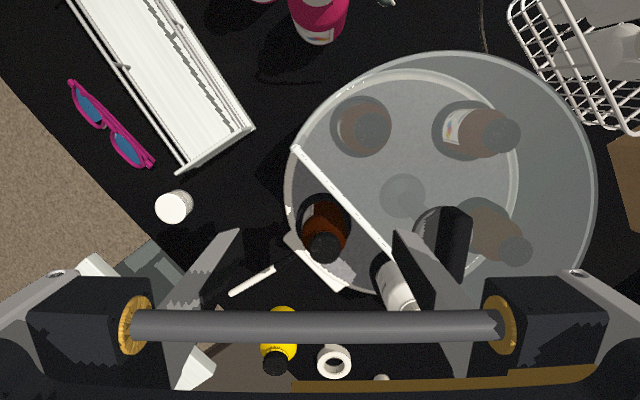

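The wrist view shows the knob bar end-on at about (450,235), the front amber at (325,230), the tall white at (398,285), and three ambers under the hood at (362,127), (480,130) and (490,235). The yellow one at (280,340) stands outside. Moving onto the knob.

Emit:
carry_out(
  commands=[
    [0,[-13,41,0],[0,0,0]],
    [0,[-13,41,0],[0,0,0]],
    [0,[-11,41,0],[0,0,0]],
    [0,[0,0,0],[0,0,0]],
  ],
)

```text
time_s: 5.55
ee_pos: [0.6317, -0.0756, 0.2847]
eef_rot: [-3.141, 0.001, 0.89]
force: [0.3, 0.9, -0.7]
grip_width: 0.0942
grip_force: 0.0
```

```bash
python3 -c "
from h import *
c=ctrl.camera('wrist');cv2.imwrite('pics/w2.png',c['img'])
print('knob',[(np.round(q['at'],3).tolist(),round(q['score'],2)) for q in ctrl.place_of('knob','wrist')])
u=np.array([np.cos(.893),np.sin(.893)]);v=np.array([-u[1],u[0]])
print(proj(c,[[*(np.array([.631,-.0765])+a*u*.033+b*v*.009),.224] for a,b in((1,1),(1,-1),(-1,-1),(-1,1))]).round().tolist())
go(.631,-.0765,.193,.893)"
```

```text
knob [([0.636, -0.078, 0.206], 0.91)]
[[306.0, 173.0], [329.0, 173.0], [329.0, 249.0], [307.0, 249.0]]
now [ 0.631  -0.0738  0.2855] yaw 0.892 t 5.7 F [0.5 0.5 0.2] w 0.0941 q [-0.17  0.46  1.12  0.    1.56  0.5 ]
shift mm [-2.1  1.7 92.5] turn [-0.    -0.    -0.001] q6 at end 0.56
```

View pics/w2.png

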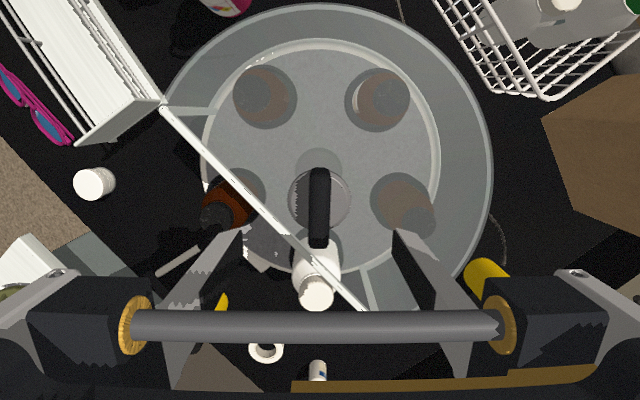

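The bar knob shows at cols 309-331, rows 168-248, about 2 mm from prediction and aligned with the tool. Descending, gripping and turning +25°.

Emit:
carry_out(
  commands=[
    [0,[0,3,31],[0,0,0]],
    [0,[0,0,31],[0,0,0]],
    [0,[0,0,30],[0,0,0]],
    [0.5,[0,0,0],[0,0,0]],
    [1,[0,0,0],[0,0,0]],
    [1,[0,0,0],[0,0,0]],
    [1,[0,0,0],[0,0,0]],
    [1,[0,0,0],[0,0,0]],
    [1,[0,0,0],[0,0,0]],
  ],
  squeeze=25,
)

```text
time_s: 6.78
ee_pos: [0.6336, -0.0769, 0.1935]
eef_rot: [3.142, -0.0, 0.891]
force: [-0.6, -0.2, -0.9]
grip_width: 0.0371
grip_force: 0.0
```

```bash
python3 -c "
from h import *
go(.633,-.077,.193,.893+.431);print(ctrl.get_obs()['moment'])"
```

```text
now [ 0.6336 -0.0769  0.1935] yaw 0.891 t 6.8 F [-0.6 -0.2 -0.9] w 0.0371 q [-0.18  0.51  1.26 -0.    1.37  0.5 ]
shift mm [-0.4 -0.5  0.5] turn [ 0.     0.    -0.433] q6 at end 0.13
[-0.07646413  0.09780567 -0.04175906]
```

Emit:
carry_out(
  commands=[
    [1,[0,0,0],[0,0,0]],
    [1,[0,0,0],[0,0,0]],
    [1,[0,0,0],[0,0,0]],
    [1,[0,0,0],[0,0,0]],
  ],
)

```text
time_s: 7.28
ee_pos: [0.633, -0.0764, 0.1934]
eef_rot: [-3.14, 0.0, 0.891]
force: [-6.0, 2.9, 1.6]
grip_width: 0.0179
grip_force: 24.8
```

Emit:
carry_out(
  commands=[
    [1,[0,0,0],[0,0,-0.07]],
    [1,[0,0,0],[0,0,-0.09]],
    [1,[0,0,0],[0,0,-0.09]],
    [1,[0,0,0],[0,0,-0.09]],
    [1,[0,0,0],[0,0,-0.06]],
    [1,[0,0,0],[0,0,-0.03]],
    [1,[0,0,0],[0,0,0]],
  ],
)

```text
time_s: 8.15
ee_pos: [0.6323, -0.0761, 0.1934]
eef_rot: [-3.138, -0.001, 1.322]
force: [-12.7, 5.7, 4.5]
grip_width: 0.0179
grip_force: 24.8
```

```bash
python3 -c "
from h import *
go(.633,-.077,.193,.893+.431);print(ctrl.get_obs()['moment'])
for n in('top','scene'):
  c=ctrl.camera(n);
  print(n,[(t,np.round(q['at'],3).tolist(),round(q['score'],2)) for t in ('tall_mid','small_a_mid','port') for q in ctrl.place_of(t,n)])
cv2.imwrite('pics/s3.png',cv2.resize(c['img'][160:270,305:440],(800,600),interpolation=cv2.INTER_CUBIC))
"
```

```text
now [ 0.6323 -0.0761  0.1934] yaw 1.322 t 8.2 F [-12.7   5.7   4.5] w 0.0179 q [-0.18  0.51  1.26  0.    1.38  0.07]
shift mm [-0.7  0.9  0.4] turn [-0.004 -0.001 -0.002] q6 at end 0.13
[ 0.88649751  2.26147119 -0.07859711]
top [('tall_mid', [0.5, 0.289, 0.04], 0.26)]
scene [('tall_mid', [0.6, -0.193, 0.097], 0.87), ('small_a_mid', [0.723, -0.001, 0.087], 0.4), ('port', [0.51, -0.086, 0.032], 0.91)]
```

View pics/s3.png

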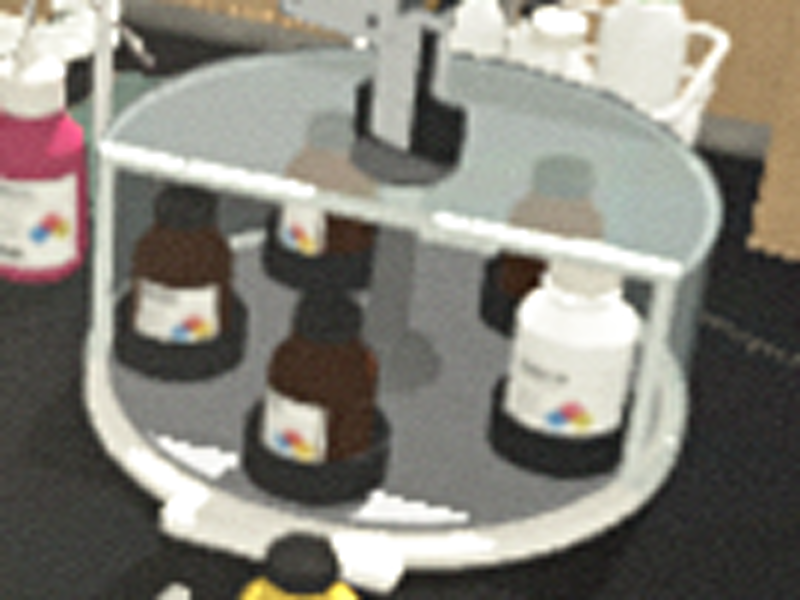

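The amber now sits centred at the port (315,440 in the crop), with the tall to its right. Release, rise and turn the tool to the port yaw.

Emit:
carry_out(
  commands=[
    [0,[0,0,0],[0,0,0]],
    [0,[0,0,0],[0,0,0]],
    [0,[0,0,-30],[0,0,0]],
    [0,[0,0,-40],[0,0,0.17]],
    [0,[0,0,-20],[0,0,0.18]],
    [0,[0,0,0],[0,0,0.18]],
    [0,[0,0,0],[0,0,0.18]],
    [0,[0,0,0],[0,0,0.18]],
    [0,[0,0,0],[0,0,0.18]],
    [0,[0,0,0],[0,0,0.18]],
  ],
)

```text
time_s: 9.8
ee_pos: [0.6337, -0.077, 0.2834]
eef_rot: [3.142, -0.0, 0.065]
force: [-0.0, -0.0, -0.1]
grip_width: 0.0938
grip_force: 0.0
```

```bash
python3 -c "
from h import *
c=ctrl.camera('wrist');cv2.imwrite('pics/w4.png',c['img'])
print([(t,np.round(q['at'],3).tolist(),round(q['score'],2)) for t in ('knob','tall_mid','small_a_mid','port') for q in ctrl.place_of(t,'wrist')])
h=proj(c,[[.512,-.084,.144],[.512,-.084,.032],[.632,-.0755,.224]]);print(h)
go(.512,-.084,.285,.065)"
```

```text
[('knob', [0.638, -0.082, 0.207], 0.71), ('small_a_mid', [0.509, -0.081, 0.088], 0.34)]
[[316.40480642 289.11306001]
 [316.61565878 248.73950393]
 [315.18478897 213.06935894]]
now [ 0.6337 -0.0769  0.2834] yaw 0.075 t 10.1 F [-0.3 -0.8  0.1] w 0.0938 q [-0.18  0.47  1.12 -0.    1.56  1.32]
shift mm [-121.8   -2.1   -1.6] turn [ 0.   -0.    0.01] q6 at end 1.34
```

View pics/w4.png

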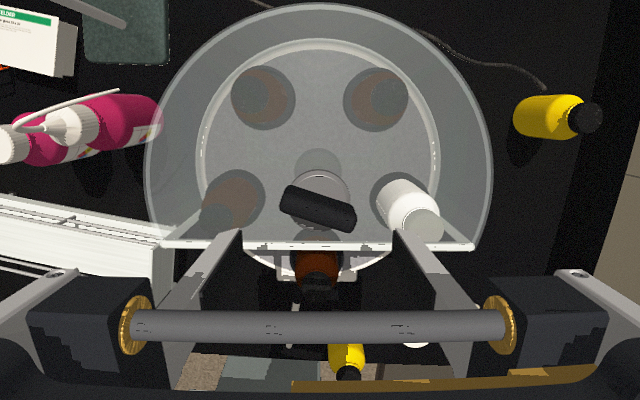

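The hood edge (165–475, row 246) is level, so the yaw matches, and the cap is at (318,290) as predicted. Descending to grasp.

Emit:
carry_out(
  commands=[
    [0,[-41,0,0],[0,0,0]],
    [0,[-41,0,0],[0,0,0]],
    [0,[-40,0,0],[0,0,0]],
    [0,[0,0,45],[0,0,0]],
    [0,[0,0,45],[0,0,0]],
    [0,[0,0,45],[0,0,0]],
    [0,[0,0,42],[0,0,0]],
    [0,[0,0,28],[0,0,0]],
    [0.2,[0,0,0],[0,0,0]],
    [0.5,[0,0,0],[0,0,0]],
  ],
  squeeze=12,
)

```text
time_s: 11.3
ee_pos: [0.5126, -0.0857, 0.0798]
eef_rot: [3.141, -0.002, 0.072]
force: [0.0, -0.5, 0.4]
grip_width: 0.0777
grip_force: 0.0
```

Emit:
carry_out(
  commands=[
    [0.8,[0,0,0],[0,0,0]],
    [0.8,[0,0,0],[0,0,0]],
    [0.8,[0,0,0],[0,0,0]],
  ],
)

```text
time_s: 11.68
ee_pos: [0.5122, -0.0855, 0.0792]
eef_rot: [3.141, -0.001, 0.071]
force: [-1.7, 1.6, 6.2]
grip_width: 0.0562
grip_force: 12.0
```

Emit:
carry_out(
  commands=[
    [0.8,[0,0,-8],[0,0,0]],
    [0.8,[0,0,-15],[0,0,0]],
    [0.8,[0,0,-45],[0,0,-0.17]],
    [0.8,[0,0,-45],[0,0,-0.17]],
    [0.8,[0,0,-10],[0,0,-0.17]],
    [0.8,[0,0,0],[0,0,-0.17]],
    [0.8,[0,0,0],[0,0,-0.17]],
    [0.8,[0,0,0],[0,0,-0.17]],
    [0.8,[0,0,0],[0,0,-0.17]],
    [0.8,[0,0,0],[0,0,-0.18]],
  ],
  squeeze=16,
)

```text
time_s: 12.92
ee_pos: [0.5119, -0.0856, 0.2024]
eef_rot: [3.141, 0.0, 1.447]
force: [0.5, -0.5, -1.5]
grip_width: 0.0557
grip_force: 16.0
```

```bash
python3 -c "
from h import *
go(.5119,.3917,.2,1.444)
for n in('scene','top'):
  c=ctrl.camera(n);print([(t,np.round(q['at'],3).tolist(),round(q['score'],2)) for t in ('small_a_mid',) for q in ctrl.place_of(t,n)])"
```

```text
now [ 0.5119 -0.0856  0.2024] yaw 1.447 t 12.9 F [ 0.5 -0.5 -1.5] w 0.0557 q [-0.24  0.23  1.61 -0.    1.3  -0.11]
shift mm [473.6 -59.1   2.3] turn [0.001 0.    0.003] q6 at end 0.78
[('small_a_mid', [0.601, -0.195, 0.098], 0.2)]
[]
```

Emit:
carry_out(
  commands=[
    [0.8,[30,-4,0],[0,0,0]],
    [0.8,[50,-6,0],[0,0,0]],
    [0.8,[52,-7,0],[0,0,0]],
    [0.8,[52,-7,0],[0,0,0]],
    [0.8,[52,-7,0],[0,0,0]],
    [0.8,[52,-7,0],[0,0,0]],
    [0.8,[52,-6,0],[0,0,0]],
    [0.8,[52,-6,0],[0,0,0]],
    [0.8,[50,-6,0],[0,0,0]],
    [0.8,[30,-3,0],[0,0,0]],
  ],
)

```text
time_s: 14.38
ee_pos: [0.514, 0.3923, 0.2014]
eef_rot: [-3.141, 0.0, 1.438]
force: [-0.2, -0.6, -1.3]
grip_width: 0.0563
grip_force: 16.0
```

```bash
python3 -c "
from h import *
c=ctrl.camera('wrist');cv2.imwrite('pics/w5.png',c['img'])
print([(t,np.round(q['at'],3).tolist(),round(q['score'],2)) for t in ('shelf_deck','small_a_mid','pink_mid') for q in ctrl.place_of(t,'wrist')])
R_=R.from_euler('z',-.127).as_matrix()
for z in(.04,.081,.104): print(z,proj(c,np.array([.499,.2905,z])+np.array([[.042,.149,0],[-.042,.149,0],[-.042,-.149,0],[.042,-.149,0]])@R_.T).round().tolist())
go(.5119,.3917,.089,1.444)"
```

```text
[('pink_mid', [0.665, 0.275, 0.074], 0.87), ('pink_mid', [0.356, 0.119, 0.016], 0.51)]
0.04 [[354.0, 143.0], [277.0, 143.0], [287.0, 364.0], [348.0, 363.0]]
0.081 [[359.0, 147.0], [272.0, 147.0], [284.0, 388.0], [351.0, 388.0]]
0.104 [[362.0, 150.0], [268.0, 150.0], [282.0, 405.0], [353.0, 404.0]]
now [0.5144 0.3901 0.2012] yaw 1.439 t 14.6 F [ 0.1 -0.8 -1.8] w 0.056 q [ 0.59  0.52  1.22 -0.    1.4   0.72]
shift mm [  1.4  -2.6 112.2] turn [-0.     0.001 -0.005] q6 at end 0.78
```

View pics/w5.png

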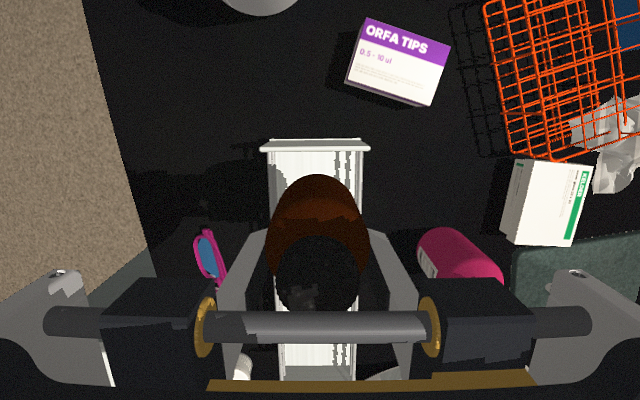

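The bottle is held upright at (318,250). The shelf's end plate at (263–368, 145) and its rails match the prediction within a pixel. Lowering.

Emit:
carry_out(
  commands=[
    [0.8,[1,-2,35],[0,0,0]],
    [0.8,[0,0,40],[0,0,0]],
    [0.8,[0,0,25],[0,0,0]],
    [0.8,[0,0,8],[0,0,0]],
    [0.8,[0,0,4],[0,0,0]],
    [0.8,[0,0,0],[0,0,0]],
  ],
)

```text
time_s: 15.32
ee_pos: [0.5131, 0.3913, 0.0904]
eef_rot: [3.141, -0.001, 1.44]
force: [0.2, -0.7, -1.5]
grip_width: 0.0563
grip_force: 16.0
```

Emit:
carry_out(
  commands=[
    [0.8,[0,0,2],[0,0,0]],
    [0.8,[0,0,1],[0,0,0]],
    [0.8,[0,0,0],[0,0,0]],
  ],
)

```text
time_s: 15.7
ee_pos: [0.5129, 0.3915, 0.0873]
eef_rot: [3.141, -0.001, 1.441]
force: [-1.3, -1.8, 5.2]
grip_width: 0.0557
grip_force: 16.0
```

Emit:
carry_out(
  commands=[
    [0.5,[0,0,0],[0,0,0]],
    [0,[0,0,0],[0,0,0]],
    [0,[0,0,0],[0,0,0]],
    [0,[0,0,0],[0,0,0]],
    [0,[0,0,-10],[0,0,0]],
    [0,[0,0,-40],[0,0,0]],
    [0,[0,0,-50],[0,0,0.06]],
    [0,[0,0,-50],[0,0,0.06]],
    [0,[0,0,-45],[0,0,0]],
  ],
)

```text
time_s: 16.82
ee_pos: [0.5126, 0.3913, 0.2843]
eef_rot: [3.141, -0.001, 1.32]
force: [-0.0, 0.9, -0.3]
grip_width: 0.0937
grip_force: 0.0
```

```bash
python3 -c "
from h import *
go(.6325,-.076,.275,1.322)
c=ctrl.camera('scene');print([(t,np.round(q['at'],3).tolist(),round(q['score'],2)) for t in ('small_a_mid','tall_mid') for q in ctrl.place_of(t,'scene')])"
```

```text
now [0.5126 0.3913 0.2843] yaw 1.32 t 16.8 F [-0.   0.9 -0.3] w 0.0937 q [0.6  0.48 1.09 0.   1.57 0.85]
shift mm [-422.9  232.1    9.1] turn [ 0.001 -0.001 -0.002] q6 at end 0.13
[('small_a_mid', [0.614, 0.508, 0.019], 0.63), ('small_a_mid', [0.356, -0.269, 0.007], 0.56), ('small_a_mid', [0.728, -0.001, 0.085], 0.49), ('tall_mid', [0.6, -0.194, 0.1], 0.87)]
```

Emit:
carry_out(
  commands=[
    [0.5,[-27,15,0],[0,0,0]],
    [0.5,[-47,26,0],[0,0,0]],
    [0.5,[-50,27,0],[0,0,0]],
    [0.5,[-50,27,0],[0,0,0]],
    [0.5,[-50,28,0],[0,0,0]],
    [0.5,[-50,28,0],[0,0,0]],
    [0.5,[-50,28,0],[0,0,0]],
    [0.5,[-50,28,0],[0,0,0]],
    [0.5,[-49,25,0],[0,0,0]],
    [0.5,[0,0,0],[0,0,0]],
  ],
)

```text
time_s: 18.23
ee_pos: [0.6327, -0.0793, 0.2796]
eef_rot: [-3.139, 0.001, 1.317]
force: [-0.2, 0.8, -0.8]
grip_width: 0.0471
grip_force: 0.0
```

```bash
python3 -c "
from h import *
go(.6325,-.076,.193,1.322)"
```

```text
now [ 0.6327 -0.0793  0.2796] yaw 1.317 t 18.2 F [-0.2  0.8 -0.8] w 0.0471 q [-0.18  0.47  1.12 -0.    1.55  0.07]
shift mm [ 3.2 -0.8 86.6] turn [-0.003  0.001 -0.005] q6 at end 0.13
```

Emit:
carry_out(
  commands=[
    [0.5,[2,-1,40],[0,0,0]],
    [0.5,[0,0,40],[0,0,0]],
    [0.5,[0,0,8],[0,0,0]],
    [1,[0,0,0],[0,0,0]],
    [1,[0,0,0],[0,0,0]],
    [1,[0,0,0],[0,0,0]],
    [1,[0,0,0],[0,0,0]],
    [1,[0,0,0],[0,0,0]],
  ],
  squeeze=25,
)

```text
time_s: 19.23
ee_pos: [0.6329, -0.0737, 0.1945]
eef_rot: [3.14, -0.0, 1.321]
force: [1.5, 0.2, 6.3]
grip_width: 0.0178
grip_force: 25.0
```

Emit:
carry_out(
  commands=[
    [1,[0,0,0],[0,0,-0.05]],
    [1,[0,0,0],[0,0,-0.08]],
    [1,[0,0,0],[0,0,-0.1]],
    [1,[0,0,0],[0,0,-0.1]],
    [1,[0,0,0],[0,0,-0.1]],
    [1,[0,0,0],[0,0,-0.1]],
    [1,[0,0,0],[0,0,-0.1]],
    [1,[0,0,0],[0,0,-0.1]],
    [1,[0,0,0],[0,0,-0.1]],
    [1,[0,0,0],[0,0,-0.1]],
  ],
)

```text
time_s: 20.48
ee_pos: [0.6292, -0.0744, 0.1944]
eef_rot: [-3.135, -0.005, 2.253]
force: [-35.8, -3.6, 17.5]
grip_width: 0.0181
grip_force: 25.4
```

Emit:
carry_out(
  commands=[
    [1,[0,0,0],[0,0,-0.1]],
    [1,[0,0,0],[0,0,-0.1]],
    [1,[0,0,0],[0,0,-0.08]],
    [1,[0,0,0],[0,0,-0.05]],
    [1,[0,0,0],[0,0,0]],
  ],
)

```text
time_s: 21.1
ee_pos: [0.6289, -0.076, 0.1943]
eef_rot: [-3.134, -0.006, 2.58]
force: [-35.1, -12.4, 16.4]
grip_width: 0.0177
grip_force: 25.0
```

```bash
python3 -c "
from h import *
go(.6325,-.076,.193,2.578);print(ctrl.get_obs()['moment'])
c=ctrl.camera('scene');print([(t,np.round(q['at'],3).tolist(),round(q['score'],2)) for t in ('small_a_mid','tall_mid') for q in ctrl.place_of(t,'scene')])
for o in ctrl.outline_of('small_a_mid','scene'): ys,xs=np.nonzero(o['region']);print(xs.mean(),ys.mean(),len(xs),o['score'])
print(proj(c,[[.512,-.084,.09],[.512,.391,.096]]))
"
```

```text
now [ 0.6289 -0.076   0.1943] yaw 2.58 t 21.1 F [-35.1 -12.4  16.4] w 0.0177 q [-0.18  0.5   1.27 -0.    1.38 -1.18]
shift mm [-3.1  2.   1.2] turn [-0.007 -0.006  0.002] q6 at end -1.13
[-2.07444053  6.25259517 -0.08434553]
[('small_a_mid', [0.583, 0.034, 0.087], 0.73), ('small_a_mid', [0.358, -0.264, 0.008], 0.47), ('tall_mid', [0.732, -0.141, 0.098], 0.44)]
286.5636672325976 189.62308998302208 589 0.67
[[359.05383693 230.19262527]
 [237.28660552 192.60681297]]
```

Emit:
carry_out(
  commands=[
    [0,[3,-2,0],[0,0,0]],
    [0,[0,0,0],[0,0,0]],
    [0,[0,0,0],[0,0,0]],
    [0,[0,0,-30],[0,0,0]],
    [0,[0,0,-40],[0,0,-0.15]],
    [0,[0,0,-20],[0,0,-0.17]],
    [0,[0,0,0],[0,0,-0.17]],
    [0,[0,0,0],[0,0,-0.15]],
    [0,[0,0,0],[0,0,0]],
  ],
)

```text
time_s: 22.42
ee_pos: [0.6289, -0.0736, 0.2833]
eef_rot: [3.141, -0.0, -3.063]
force: [-0.4, -0.1, -0.2]
grip_width: 0.094
grip_force: 0.0
```

```bash
cat >> h.py <<'E'
def capat(zcap=.144,near=(.511,-.085)):
    """dark cap blob near the expected cap in the wrist picture -> world xy"""
    c=ctrl.camera("wrist");u=proj(c,[*near,zcap])[0]
    out=[(t,np.round(q['at'],3).tolist(),round(q['score'],2)) for t in ('knob','small_a_mid','port') for q in ctrl.place_of(t,'wrist')]
    print("exp pix",u.round(),out);return c
E
python3 -c "
from h import *
c=capat();cv2.imwrite('pics/w6.png',c['img'])
go(.511,-.085,.285,3.217)"
```

```text
exp pix [315.  71.] [('knob', [0.635, -0.078, 0.208], 0.97), ('small_a_mid', [0.588, 0.038, 0.092], 0.69)]
now [ 0.6288 -0.0737  0.2833] yaw -3.065 t 22.6 F [-0.3 -0.6  0.2] w 0.0937 q [-0.17  0.45  1.14  0.    1.55 -1.82]
shift mm [118.4  -2.2  -1.6] turn [ 0.    -0.     0.001] q6 at end -1.81
```

View pics/w6.png

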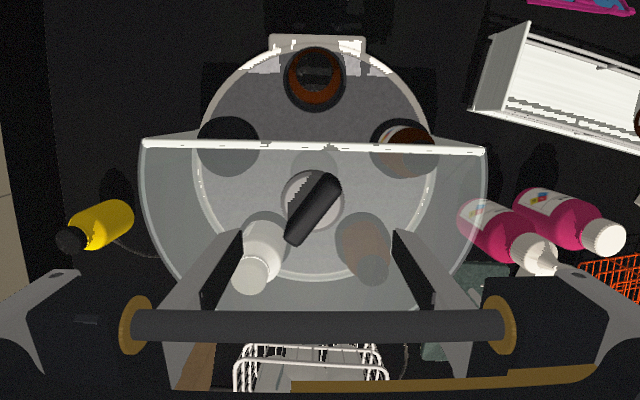

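The port bottle cap is at (316,72) as expected (315,71), the emptied bay is at (228,147), the next amber at (402,148), and the tall is now at the back.

Emit:
carry_out(
  commands=[
    [0,[40,-1,0],[0,0,0]],
    [0,[40,-1,0],[0,0,0]],
    [0,[38,0,0],[0,0,0]],
    [0,[0,0,45],[0,0,0]],
    [0,[0,0,45],[0,0,0]],
    [0,[0,0,45],[0,0,0]],
    [0,[0,0,42],[0,0,0]],
    [0,[0,0,28],[0,0,0]],
    [0.2,[0,0,0],[0,0,0]],
    [0.5,[0,0,0],[0,0,0]],
  ],
  squeeze=16,
)

```text
time_s: 23.88
ee_pos: [0.512, -0.0852, 0.0798]
eef_rot: [-3.141, 0.002, -3.063]
force: [0.6, -0.1, -0.6]
grip_width: 0.0773
grip_force: 0.0
```

Emit:
carry_out(
  commands=[
    [0.8,[0,0,0],[0,0,0]],
    [0.8,[0,0,0],[0,0,0]],
    [0.8,[0,0,0],[0,0,0]],
  ],
)

```text
time_s: 24.25
ee_pos: [0.5118, -0.0853, 0.0792]
eef_rot: [-3.141, 0.001, -3.063]
force: [0.0, -1.3, 5.2]
grip_width: 0.0568
grip_force: 16.0
```

Emit:
carry_out(
  commands=[
    [0.8,[0,0,-8],[0,0,0]],
    [0.8,[0,0,-15],[0,0,0]],
    [0.8,[0,0,-45],[0,0,0.18]],
    [0.8,[0,0,-45],[0,0,0.18]],
    [0.8,[0,0,-10],[0,0,0.18]],
    [0.8,[0,0,0],[0,0,0.18]],
    [0.8,[0,0,0],[0,0,0.18]],
    [0.8,[0,0,0],[0,0,0.18]],
    [0.8,[0,0,0],[0,0,0.18]],
    [0.8,[0,0,0],[0,0,0.18]],
  ],
)

```text
time_s: 25.5
ee_pos: [0.5113, -0.0851, 0.2024]
eef_rot: [3.141, 0.0, 1.775]
force: [-1.1, -0.4, -1.4]
grip_width: 0.0569
grip_force: 16.0
```

Emit:
carry_out(
  commands=[
    [0.8,[0,0,0],[0,0,0.17]],
    [0.8,[0,0,0],[0,0,0.16]],
    [0.8,[35,-5,0],[0,0,0]],
    [0.8,[56,-8,0],[0,0,0]],
    [0.8,[56,-8,0],[0,0,0]],
    [0.8,[56,-9,0],[0,0,0]],
    [0.8,[56,-9,0],[0,0,0]],
    [0.8,[56,-8,0],[0,0,0]],
    [0.8,[56,-8,0],[0,0,0]],
    [0.8,[34,-5,0],[0,0,0]],
  ],
)

```text
time_s: 26.75
ee_pos: [0.4996, 0.3266, 0.2023]
eef_rot: [3.141, -0.0, 1.452]
force: [0.3, -1.5, -1.2]
grip_width: 0.0567
grip_force: 16.0
```

```bash
python3 -c "
from h import *
go(.5033,.3242,.0905,1.444)
c=ctrl.camera('wrist');cv2.imwrite('pics/w7.png',c['img'])
print(proj(c,[[.513,.3915,.152]]),[(t,np.round(q['at'],3).tolist(),round(q['score'],2)) for t in ('small_a_mid',) for q in ctrl.place_of(t,'wrist')])"
```

```text
now [0.4996 0.3266 0.2023] yaw 1.452 t 26.8 F [ 0.3 -1.5 -1.2] w 0.0567 q [0.52 0.41 1.38 0.   1.35 0.64]
shift mm [ -1.9   4.  111.8] turn [ 0.    -0.     0.008] q6 at end 0.7
[[325.87725293 129.7562116 ]] [('small_a_mid', [0.357, 0.124, 0.015], 0.42)]
```

View pics/w7.png

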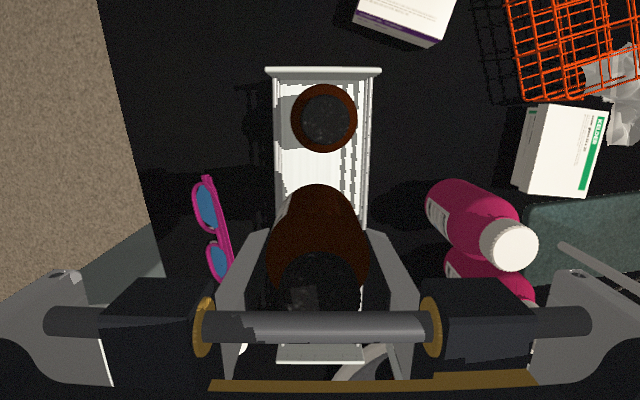

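Bottle 1 stands upright on the shelf, its cap at (324,119). The second is held at (317,250). Checking bottle 1's position.

```bash
python3 -c "
from h import *
c=ctrl.camera('wrist')
Rm=R.from_euler('z',-.127).as_matrix()
S=lambda P:((P-[.499,.2905,0])@Rm).round(4)
print('cap',S(ray(c,[324,119],.152)),'body',S(ray(c,[323,119],.112)))
print('plate far',S(ray(c,[[267,70],[380,70]],.104)),'near plate',S(ray(c,[[278,360],[362,360]],.104)))
go(.5033,.3242,.0905,1.444)
o=ctrl.camera('top')
print([(t,np.round(q['at'],3).tolist(),round(q['score'],2)) for t in ('small_a_mid',) for q in ctrl.place_of(t,'top')])
o=ctrl.camera('scene')
print([(t,np.round(q['at'],3).tolist(),round(q['score'],2)) for t in ('small_a_mid',) for q in ctrl.place_of(t,'scene')])
"
```

```text
cap [[-0.0008  0.11    0.152 ]] body [[-0.0007  0.1094  0.112 ]]
plate far [[-0.0485  0.1494  0.104 ]
 [ 0.047   0.1505  0.104 ]] near plate [[-0.0466 -0.1498  0.104 ]
 [ 0.0469 -0.1488  0.104 ]]
now [0.4997 0.3253 0.2019] yaw 1.453 t 26.9 F [ 0.1 -1.1 -1.2] w 0.0565 q [ 0.52  0.41  1.39 -0.    1.35  0.63]
shift mm [ -0.7   3.7 111.4] turn [-0.     0.     0.009] q6 at end 0.7
[('small_a_mid', [0.586, 0.034, 0.09], 0.56)]
[('small_a_mid', [0.585, 0.035, 0.088], 0.64)]
```

```bash
python3 -c "
from h import *
c=ctrl.camera('wrist');o=ctrl.get_obs();A=R.from_euler('xyz',o['eef_rot'])
for r in([317,275],[319,289]): print(1000*A.inv().apply(ray(c,r,o['ee_pos'][2]+.065)[0]-o['ee_pos']))
i=c['img'][215:330,230:410];cv2.imwrite('pics/hold.png',cv2.resize(cv2.convertScaleAbs(i,alpha=3,beta=30),None,fx=4,fy=4))
"
```

```text
[ 12.99246516  -0.77071449 -64.9985758 ]
[  6.36296829   0.0742142  -64.99916818]
```

View pics/hold.png

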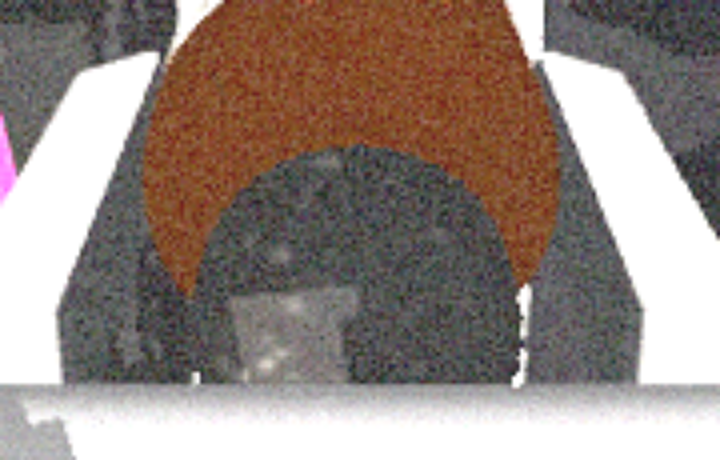

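Emit:
carry_out(
  commands=[
    [0.8,[8,3,35],[0,0,0.008]],
    [0.8,[0,0,40],[0,0,0]],
    [0.8,[0,0,25],[0,0,0]],
    [0.8,[0,0,9],[0,0,0]],
    [0.8,[0,0,3],[0,0,0]],
    [0.8,[0,0,2],[0,0,0]],
    [0.8,[0,0,0],[0,0,0]],
  ],
)

```text
time_s: 28.02
ee_pos: [0.5045, 0.3318, 0.0882]
eef_rot: [3.141, -0.001, 1.443]
force: [-0.5, 0.5, -0.7]
grip_width: 0.0571
grip_force: 16.0
```

Emit:
carry_out(
  commands=[
    [0.8,[0,0,1.5],[0,0,0]],
    [0.4,[0,0,0],[0,0,0]],
    [0,[0,0,0],[0,0,0]],
    [0,[0,0,0],[0,0,0]],
    [0,[0,0,-10],[0,0,0]],
    [0,[0,0,-40],[0,0,0]],
    [0,[0,0,-50],[0,0,-0.17]],
    [0,[0,0,-50],[0,0,-0.17]],
    [0,[0,0,-43],[0,0,-0.17]],
    [0.5,[0,0,0],[0,0,-0.17]],
  ],
)

```text
time_s: 29.28
ee_pos: [0.5049, 0.3322, 0.2836]
eef_rot: [3.135, 0.0, 2.128]
force: [0.4, -0.1, -0.5]
grip_width: 0.0872
grip_force: 0.0
```

Emit:
carry_out(
  commands=[
    [0.5,[0,0,0],[0,0,-0.17]],
    [0.5,[0,0,0],[0,0,-0.17]],
    [0.5,[0,0,0],[0,0,-0.114]],
    [0.5,[0,0,0],[0,0,0]],
  ],
)

```text
time_s: 29.78
ee_pos: [0.5042, 0.3317, 0.2796]
eef_rot: [3.141, 0.0, 2.576]
force: [0.9, -0.2, -0.6]
grip_width: 0.0486
grip_force: 0.0
```

```bash
python3 -c "
from h import *
go(.630,-.0755,.28,2.578)"
```

```text
now [0.5042 0.3317 0.2796] yaw 2.576 t 29.8 F [ 0.9 -0.2 -0.6] w 0.0486 q [ 0.52  0.38  1.24 -0.    1.52 -0.48]
shift mm [-324.5 -276.3   -0.5] turn [ 0.001  0.    -0.002] q6 at end -1.13
```

Emit:
carry_out(
  commands=[
    [0.5,[-24,-20,0],[0,0,0]],
    [0.5,[-40,-34,0],[0,0,0]],
    [0.5,[-40,-34,0],[0,0,0]],
    [0.5,[-40,-34,0],[0,0,0]],
    [0.5,[-40,-34,0],[0,0,0]],
    [0.5,[-40,-34,0],[0,0,0]],
    [0.5,[-40,-34,0],[0,0,0]],
    [0.5,[-40,-34,0],[0,0,0]],
    [0.5,[-20,-18,0],[0,0,0]],
    [0.5,[0,0,0],[0,0,0]],
  ],
)

```text
time_s: 31.02
ee_pos: [0.6302, -0.0765, 0.2787]
eef_rot: [-3.141, -0.0, 2.572]
force: [0.3, 0.2, -0.5]
grip_width: 0.0468
grip_force: 0.0
```

```bash
python3 -c "
from h import *
go(.630,-.0755,.194,2.578)
c=ctrl.camera('wrist')
print([(t,np.round(q['at'],3).tolist(),round(q['score'],2)) for t in ('knob',) for q in ctrl.place_of(t,'wrist')])
o=ctrl.camera('top')
print([(t,np.round(q['at'],3).tolist(),round(q['score'],2)) for t in ('small_a_mid',) for q in ctrl.place_of(t,'top')])"
```

```text
now [ 0.6302 -0.0765  0.2787] yaw 2.572 t 31.0 F [ 0.3  0.2 -0.5] w 0.0468 q [-0.18  0.46  1.14 -0.    1.55 -1.18]
shift mm [ 0.7  0.7 84.7] turn [-0.    -0.    -0.006] q6 at end -1.13
[('knob', [0.634, -0.081, 0.207], 0.65)]
[('small_a_mid', [0.588, 0.035, 0.089], 0.64)]
```

Emit:
carry_out(
  commands=[
    [0.5,[1,1,40],[0,0,0]],
    [0.5,[0,0,40],[0,0,0]],
    [0.5,[0,0,5],[0,0,0]],
    [1,[0,0,0],[0,0,0]],
    [1,[0,0,0],[0,0,0]],
    [1,[0,0,0],[0,0,0]],
    [1,[0,0,0],[0,0,0]],
    [1,[0,0,0],[0,0,0]],
  ],
  squeeze=25,
)

```text
time_s: 32.22
ee_pos: [0.6288, -0.076, 0.1954]
eef_rot: [-3.138, 0.001, 2.575]
force: [-15.1, -13.3, 8.5]
grip_width: 0.018
grip_force: 25.0
```

Emit:
carry_out(
  commands=[
    [1,[0,0,0],[0,0,-0.05]],
    [1,[0,0,0],[0,0,-0.08]],
    [1,[0,0,0],[0,0,-0.1]],
    [1,[0,0,0],[0,0,-0.1]],
    [1,[0,0,0],[0,0,-0.1]],
    [1,[0,0,0],[0,0,-0.1]],
    [1,[0,0,0],[0,0,-0.1]],
    [1,[0,0,0],[0,0,-0.1]],
    [1,[0,0,0],[0,0,-0.1]],
    [1,[0,0,0],[0,0,-0.1]],
  ],
)

```text
time_s: 33.48
ee_pos: [0.6286, -0.0789, 0.1954]
eef_rot: [-3.135, -0.004, -2.777]
force: [-14.1, -32.3, 6.3]
grip_width: 0.018
grip_force: 25.3
```

Emit:
carry_out(
  commands=[
    [1,[0,0,0],[0,0,-0.1]],
    [1,[0,0,0],[0,0,-0.1]],
    [1,[0,0,0],[0,0,-0.08]],
    [1,[0,0,0],[0,0,-0.05]],
    [1,[0,0,0],[0,0,0]],
  ],
)

```text
time_s: 34.1
ee_pos: [0.6297, -0.0795, 0.1954]
eef_rot: [-3.134, -0.005, -2.45]
force: [-1.5, -35.5, 2.2]
grip_width: 0.0177
grip_force: 25.0
```

```bash
python3 -c "
from h import *
go(.630,-.0755,.194,3.835)"
```

```text
now [ 0.6297 -0.0795  0.1954] yaw -2.45 t 34.1 F [ -1.5 -35.5   2.2] w 0.0177 q [-0.18  0.5   1.27 -0.01  1.37 -2.44]
shift mm [-2.8  2.9  1.3] turn [-0.008 -0.005 -0.002] q6 at end -2.38
```

Emit:
carry_out(
  commands=[
    [0,[3,-3,0],[0,0,0]],
    [0,[0,0,0],[0,0,0]],
    [0,[0,0,0],[0,0,0]],
    [0,[0,0,-30],[0,0,0]],
    [0,[0,0,-40],[0,0,0.15]],
    [0,[0,0,-20],[0,0,0.16]],
    [0,[0,0,0],[0,0,0.16]],
    [0,[0,0,0],[0,0,0.15]],
    [0,[0,0,0],[0,0,0]],
  ],
)

```text
time_s: 35.22
ee_pos: [0.6295, -0.0772, 0.284]
eef_rot: [3.142, 0.0, -3.065]
force: [-0.4, -0.6, -0.3]
grip_width: 0.0942
grip_force: 0.0
```

```bash
python3 -c "
from h import *
c=capat(near=(.5123,-.0865));cv2.imwrite('pics/w8.png',c['img'])
go(.5123,-.0865,.285,3.217)"
```

```text
exp pix [316.  72.] [('knob', [0.636, -0.078, 0.208], 0.82), ('small_a_mid', [0.511, -0.086, 0.091], 0.67)]
now [ 0.6295 -0.0775  0.2839] yaw -3.064 t 35.4 F [ 0.4  0.2 -0.1] w 0.094 q [-0.18  0.45  1.13  0.    1.56 -1.83]
shift mm [ 1.175e+02  1.000e-01 -1.100e+00] turn [ 0.    -0.     0.003] q6 at end -1.81
```

View pics/w8.png

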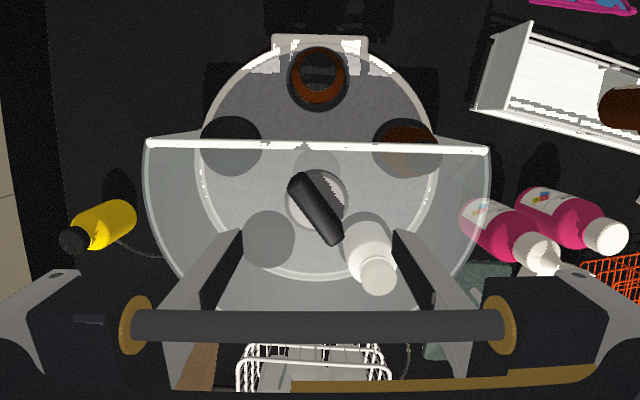

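The port bottle's cap is at about (318,70), the empty bays at (230,145) and (270,240), the last amber at (405,147), and the tall at (368,255). Picking.

Emit:
carry_out(
  commands=[
    [0,[40,1,0],[0,0,0]],
    [0,[40,0,0],[0,0,0]],
    [0,[37,0,0],[0,0,0]],
    [0,[0,0,45],[0,0,0]],
    [0,[0,0,45],[0,0,0]],
    [0,[0,0,45],[0,0,0]],
    [0,[0,0,42],[0,0,0]],
    [0,[0,0,28],[0,0,0]],
    [0.2,[0,0,0],[0,0,0]],
    [0.5,[0,0,0],[0,0,0]],
  ],
  squeeze=16,
)

```text
time_s: 36.67
ee_pos: [0.5134, -0.0856, 0.0803]
eef_rot: [-3.141, 0.002, -3.066]
force: [0.4, -0.0, 0.8]
grip_width: 0.0775
grip_force: 0.0
```

Emit:
carry_out(
  commands=[
    [0.8,[0,0,0],[0,0,0]],
    [0.8,[0,0,0],[0,0,0]],
    [0.8,[0,0,0],[0,0,0]],
  ],
)

```text
time_s: 37.05
ee_pos: [0.5131, -0.0856, 0.0798]
eef_rot: [-3.141, 0.001, -3.066]
force: [-0.3, 0.1, 7.1]
grip_width: 0.0577
grip_force: 16.0
```

Emit:
carry_out(
  commands=[
    [0.8,[0,0,-8],[0,0,0]],
    [0.8,[0,0,-15],[0,0,0]],
    [0.8,[0,0,-45],[0,0,0.18]],
    [0.8,[0,0,-45],[0,0,0.18]],
    [0.8,[0,0,-10],[0,0,0.18]],
    [0.8,[0,0,0],[0,0,0.18]],
    [0.8,[0,0,0],[0,0,0.18]],
    [0.8,[0,0,0],[0,0,0.18]],
    [0.8,[0,0,0],[0,0,0.18]],
    [0.8,[0,0,0],[0,0,0.18]],
  ],
)

```text
time_s: 38.3
ee_pos: [0.5126, -0.0854, 0.2029]
eef_rot: [3.141, 0.0, 1.771]
force: [-0.1, -0.3, -2.3]
grip_width: 0.0571
grip_force: 16.0
```

Emit:
carry_out(
  commands=[
    [0.8,[0,0,0],[0,0,0.17]],
    [0.8,[0,0,0],[0,0,0.156]],
    [0.8,[35,-6,0],[0,0,0]],
    [0.8,[55,-10,0],[0,0,0]],
    [0.8,[55,-10,0],[0,0,0]],
    [0.8,[55,-10,0],[0,0,0]],
    [0.8,[55,-10,0],[0,0,0]],
    [0.8,[55,-10,0],[0,0,0]],
    [0.8,[35,-5,0],[0,0,0]],
    [0.8,[0,0,0],[0,0,0]],
  ],
)

```text
time_s: 39.55
ee_pos: [0.4929, 0.2663, 0.2025]
eef_rot: [3.142, -0.0, 1.454]
force: [-0.4, 0.0, -2.7]
grip_width: 0.0577
grip_force: 16.0
```

```bash
cat >> h.py <<'E'
Rm=R.from_euler('z',-.127).as_matrix()
S=lambda P:((P-[.499,.2905,0])@Rm).round(4)
E
python3 -c "
from h import *
go(.4957,.2647,.0905,1.444)
c=ctrl.camera('wrist');cv2.imwrite('pics/w9.png',c['img'])
print('tcp S',S(ctrl.get_obs()['ee_pos']))
print(proj(c,[[.513+.001,.3985,.152],[.5043,.3322,.152]]))"
```

```text
now [0.4929 0.2663 0.2025] yaw 1.454 t 39.5 F [-0.4  0.  -2.7] w 0.0577 q [0.43 0.32 1.5  0.   1.32 0.55]
shift mm [ -1.3   3.  112. ] turn [ 0.   -0.    0.01] q6 at end 0.62
tcp S [-0.0026 -0.0261  0.2024]
[[326.3431963   29.34623763]
 [323.13252829 128.74390514]]
```

View pics/w9.png

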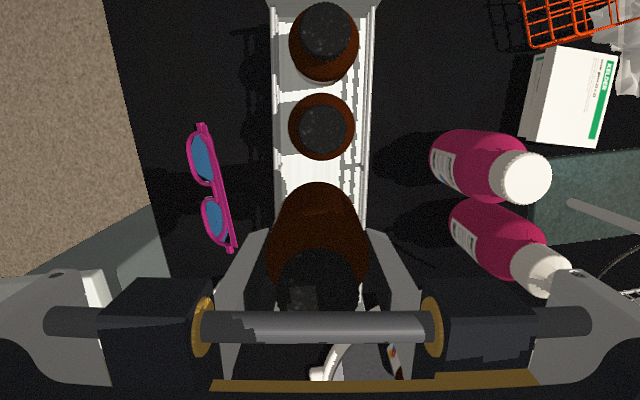

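Bottles 1 and 2 stand at (326,30) and (324,128) exactly as predicted, and the third is held at (317,250). Placing it.

Emit:
carry_out(
  commands=[
    [0.8,[0,3,35],[0,0,0.008]],
    [0.8,[0,0,40],[0,0,0]],
    [0.8,[0,0,25],[0,0,0]],
    [0.8,[0,0,9],[0,0,0]],
    [0.8,[0,0,3],[0,0,0]],
    [0.8,[0,0,2],[0,0,0]],
    [0.8,[0,0,0],[0,0,0]],
  ],
)

```text
time_s: 40.48
ee_pos: [0.4967, 0.2641, 0.0886]
eef_rot: [3.141, -0.001, 1.443]
force: [-0.2, 0.6, -2.4]
grip_width: 0.0573
grip_force: 16.0
```

Emit:
carry_out(
  commands=[
    [0.8,[0,0,1.5],[0,0,0]],
    [0.4,[0,0,0],[0,0,0]],
    [0,[0,0,0],[0,0,0]],
    [0,[0,0,0],[0,0,0]],
    [0,[0,0,-10],[0,0,0]],
    [0,[0,0,-40],[0,0,0]],
    [0,[0,0,-50],[0,0,0.18]],
    [0,[0,0,-50],[0,0,0.19]],
    [0,[0,0,-43],[0,0,0.19]],
    [0.5,[0,0,0],[0,0,0.19]],
  ],
)

```text
time_s: 41.72
ee_pos: [0.4972, 0.2644, 0.2838]
eef_rot: [3.14, -0.006, 0.694]
force: [0.7, 0.2, -0.9]
grip_width: 0.0874
grip_force: 0.0
```

```bash
python3 -c "
from h import *
go(.632,-.0775,.28,.692)"
```

```text
now [0.4972 0.2644 0.2838] yaw 0.694 t 41.7 F [ 0.7  0.2 -0.9] w 0.0874 q [0.42 0.28 1.37 0.   1.49 1.3 ]
shift mm [-115.1  349.     3.7] turn [ 0.002 -0.006  0.002] q6 at end 0.76
```

Emit:
carry_out(
  commands=[
    [0.5,[-9,29,0],[0,0,0]],
    [0.5,[-16,49,0],[0,0,0]],
    [0.5,[-16,49,0],[0,0,0]],
    [0.5,[-16,49,0],[0,0,0]],
    [0.5,[-16,49,0],[0,0,0]],
    [0.5,[-16,49,0],[0,0,0]],
    [0.5,[-16,47,0],[0,0,0]],
    [0.5,[-10,28,0],[0,0,0]],
    [0.5,[0,0,0],[0,0,0]],
    [0.5,[0,0,0],[0,0,0]],
  ],
)

```text
time_s: 42.98
ee_pos: [0.6332, -0.0762, 0.2799]
eef_rot: [3.142, -0.0, 0.701]
force: [-0.3, -0.0, -0.5]
grip_width: 0.047
grip_force: 0.0
```

```bash
python3 -c "
from h import *
go(.632,-.0775,.194,.692)
for n in('wrist','scene','top'):
  c=ctrl.camera(n)
  print(n,[(t,np.round(q['at'],3).tolist(),round(q['score'],2)) for t in ('knob','small_a_mid','tall_mid') for q in ctrl.place_of(t,n)])"
```

```text
now [ 0.6332 -0.0762  0.2799] yaw 0.701 t 43.0 F [-0.3 -0.  -0.5] w 0.047 q [-0.18  0.46  1.13  0.    1.55  0.69]
shift mm [-1.8  0.2 85.9] turn [ 0.    -0.     0.009] q6 at end 0.76
wrist [('knob', [0.635, -0.078, 0.204], 0.98), ('knob', [0.358, 0.12, 0.016], 0.39), ('small_a_mid', [0.498, 0.266, 0.1], 0.57)]
scene [('knob', [0.633, -0.074, 0.212], 0.9), ('small_a_mid', [0.496, 0.269, 0.096], 0.72), ('small_a_mid', [0.357, 0.123, 0.02], 0.5), ('tall_mid', [0.722, -0.001, 0.1], 0.44)]
top [('small_a_mid', [0.496, 0.268, 0.098], 0.81), ('small_a_mid', [0.5, 0.289, 0.042], 0.54)]
```

Emit:
carry_out(
  commands=[
    [0.5,[-2,0,40],[0,0,0.008]],
    [0.5,[0,0,40],[0,0,0]],
    [0.5,[0,0,5],[0,0,0]],
    [1,[0,0,0],[0,0,0]],
    [1,[0,0,0],[0,0,0]],
    [1,[0,0,0],[0,0,0]],
    [1,[0,0,0],[0,0,0]],
    [1,[0,0,0],[0,0,0]],
  ],
  squeeze=25,
)

```text
time_s: 44.58
ee_pos: [0.6319, -0.0779, 0.1955]
eef_rot: [3.141, -0.001, 0.693]
force: [-3.8, 3.0, 6.1]
grip_width: 0.018
grip_force: 25.0
```

Emit:
carry_out(
  commands=[
    [1,[0,0,0],[0,0,-0.05]],
    [1,[0,0,0],[0,0,-0.08]],
    [1,[0,0,0],[0,0,-0.1]],
    [1,[0,0,0],[0,0,-0.1]],
    [1,[0,0,0],[0,0,-0.1]],
    [1,[0,0,0],[0,0,-0.1]],
    [1,[0,0,0],[0,0,-0.1]],
    [1,[0,0,0],[0,0,-0.1]],
    [1,[0,0,0],[0,0,-0.1]],
    [1,[0,0,0],[0,0,-0.1]],
  ],
)

```text
time_s: 45.82
ee_pos: [0.6318, -0.0779, 0.1955]
eef_rot: [3.141, -0.0, 1.625]
force: [-5.3, 3.9, 5.6]
grip_width: 0.018
grip_force: 25.1
```

Emit:
carry_out(
  commands=[
    [1,[0,0,0],[0,0,-0.1]],
    [1,[0,0,0],[0,0,-0.1]],
    [1,[0,0,0],[0,0,-0.08]],
    [1,[0,0,0],[0,0,-0.05]],
    [1,[0,0,0],[0,0,0]],
  ],
)

```text
time_s: 46.45
ee_pos: [0.6318, -0.0779, 0.1955]
eef_rot: [3.141, -0.0, 1.953]
force: [-5.0, 3.7, 6.1]
grip_width: 0.0181
grip_force: 25.0
```

```bash
python3 -c "
from h import *
go(.632,-.0775,.194,1.949)
for n in('scene',):
  c=ctrl.camera(n)
  print(n,[(t,np.round(q['at'],3).tolist(),round(q['score'],2)) for t in ('small_a_mid','tall_mid') for q in ctrl.place_of(t,n)])
"
```

```text
now [ 0.6318 -0.0779  0.1955] yaw 1.953 t 46.5 F [-5.   3.7  6.1] w 0.0181 q [-0.18  0.5   1.26  0.    1.38 -0.56]
shift mm [0.3 0.4 1.5] turn [ 0.    -0.     0.004] q6 at end -0.5
scene [('small_a_mid', [0.496, 0.267, 0.096], 0.77), ('small_a_mid', [0.501, 0.29, 0.042], 0.42), ('small_a_mid', [0.359, 0.27, 0.005], 0.37), ('tall_mid', [0.586, 0.037, 0.101], 0.73), ('tall_mid', [0.374, -0.049, 0.005], 0.36)]
```

Emit:
carry_out(
  commands=[
    [0,[0,0,0],[0,0,0]],
    [0,[0,0,0],[0,0,0]],
    [0,[0,0,-30],[0,0,0]],
    [0,[0,0,-40],[0,0,-0.18]],
    [0,[0,0,-20],[0,0,-0.18]],
    [0,[0,0,0],[0,0,-0.18]],
    [0,[0,0,0],[0,0,-0.18]],
    [0,[0,0,0],[0,0,-0.18]],
    [0,[0,0,0],[0,0,-0.18]],
    [0,[0,0,0],[0,0,-0.18]],
  ],
)

```text
time_s: 47.85
ee_pos: [0.6319, -0.0784, 0.2843]
eef_rot: [-3.142, -0.0, -3.065]
force: [-0.3, 0.5, 0.8]
grip_width: 0.0939
grip_force: 0.0
```

```bash
python3 -c "
from h import *
c=capat(near=(.512,-.087));cv2.imwrite('pics/w10.png',c['img'])
go(.512,-.0865,.285,3.217)
# hood edge: bright line
i=c['img'].astype(int)
P=[]
for x in(170,200,260,300,360,400,440,470):
    col=i[125:165,x].sum(1); k=np.nonzero(col>600)[0]
    if len(k): P.append([x,125+k.mean()])
P=np.array(P);W=ray(c,P,.173);print(P.tolist());f=np.polyfit(W[:,1],W[:,0],1);print('hood yaw',-np.arctan(f[0]),'x at y=-.08',np.polyval(f,-.08))
m=(i.max(2)<60).astype(np.uint8)
"
```

```text
exp pix [317.  69.] [('knob', [0.633, -0.08, 0.206], 0.81), ('small_a_mid', [0.495, 0.266, 0.098], 0.81), ('port', [0.664, 0.274, 0.075], 0.18)]
now [ 0.6319 -0.0783  0.2844] yaw -3.075 t 48.0 F [ 0.3 -0.4  0.1] w 0.0942 q [-0.18  0.46  1.12 -0.    1.56 -1.82]
shift mm [120.2  -0.2  -0.6] turn [-0.    -0.    -0.009] q6 at end -1.81
[[170.0, 140.5], [200.0, 151.33333333333334], [260.0, 142.5], [300.0, 142.5], [360.0, 144.0], [400.0, 149.82758620689654], [440.0, 150.07407407407408], [470.0, 147.5]]
hood yaw 0.06046474743422848 x at y=-.08 0.582712162578971
```

```bash
python3 -c "
from h import *
i=cv2.imread('pics/w10.png').astype(int)
for nm in('w8','w10'):
  j=cv2.imread(f'pics/{nm}.png').astype(int)
  br=(j[...,2]-j[...,0]>25)&(j[...,2]<190)
  s=br[30:125,270:370];ys,xs=np.nonzero(s);print(nm,s.sum(),xs.mean()+270,ys.mean()+30,xs.min()+270,xs.max()+270,ys.min()+30,ys.max()+30)
for n in('scene','top'):
  c=ctrl.camera(n);j=c['img'].astype(int)
  for o in ctrl.outline_of('small_a_mid',n): ys,xs=np.nonzero(o['region']);print(n,round(xs.mean()),round(ys.mean()),len(xs),(xs.min(),xs.max(),ys.min(),ys.max()),o['score'])
  print(n,'port bottle pix',proj(c,[.512,-.0865,.088]),[(np.round(q['at'],3).tolist(),round(q['score'],2)) for q in ctrl.place_of('small_a_mid',n)])
"
```

```text
w8 1094 317.3939670932358 80.88482632541132 292 343 49 103
w10 1112 317.81924460431657 79.05305755395683 293 344 46 102
scene 264 204 461 (np.int64(256), np.int64(272), np.int64(187), np.int64(220)) 0.66
scene port bottle pix [[359.74523041 230.93286577]] [([0.496, 0.268, 0.095], 0.58), ([0.662, 0.27, 0.076], 0.45)]
top port bottle pix [[361.99825134 205.2300876 ]] [([0.499, 0.263, 0.096], 0.77)]
```

The amber blob at (318,79) matches the earlier picks, so I'm picking the last one.

Emit:
carry_out(
  commands=[
    [0,[40,0,0],[0,0,0]],
    [0,[40,0,0],[0,0,0]],
    [0,[39,0,0],[0,0,0]],
    [0,[0,0,45],[0,0,0]],
    [0,[0,0,45],[0,0,0]],
    [0,[0,0,45],[0,0,0]],
    [0,[0,0,42],[0,0,0]],
    [0,[0,0,28],[0,0,0]],
    [0.2,[0,0,0],[0,0,0]],
    [0.5,[0,0,0],[0,0,0]],
  ],
  squeeze=16,
)

```text
time_s: 49.6
ee_pos: [0.5138, -0.0868, 0.0808]
eef_rot: [-3.141, 0.002, -3.071]
force: [-0.1, 0.6, 1.2]
grip_width: 0.0772
grip_force: 0.0
```

Emit:
carry_out(
  commands=[
    [0.8,[0,0,0],[0,0,0]],
    [0.8,[0,0,0],[0,0,0]],
    [0.8,[0,0,0],[0,0,0]],
  ],
)

```text
time_s: 49.98
ee_pos: [0.5136, -0.0868, 0.0802]
eef_rot: [-3.141, 0.001, -3.071]
force: [-0.9, -0.2, 7.1]
grip_width: 0.0568
grip_force: 16.0
```

Emit:
carry_out(
  commands=[
    [0.8,[0,0,-8],[0,0,0]],
    [0.8,[0,0,-15],[0,0,0]],
    [0.8,[0,0,-45],[0,0,0.18]],
    [0.8,[0,0,-45],[0,0,0.18]],
    [0.8,[0,0,-10],[0,0,0.18]],
    [0.8,[0,0,0],[0,0,0.18]],
    [0.8,[0,0,0],[0,0,0.18]],
    [0.8,[0,0,0],[0,0,0.18]],
    [0.8,[0,0,0],[0,0,0.18]],
    [0.8,[0,0,0],[0,0,0.18]],
  ],
)

```text
time_s: 51.22
ee_pos: [0.5131, -0.0866, 0.2034]
eef_rot: [3.141, 0.0, 1.766]
force: [0.3, 0.5, -0.8]
grip_width: 0.0567
grip_force: 16.0
```

Emit:
carry_out(
  commands=[
    [0.8,[0,0,0],[0,0,0.17]],
    [0.8,[0,0,0],[0,0,0.152]],
    [0.8,[34,-8,0],[0,0,0]],
    [0.8,[53,-11,0],[0,0,0]],
    [0.8,[53,-11,0],[0,0,0]],
    [0.8,[53,-12,0],[0,0,0]],
    [0.8,[53,-11,0],[0,0,0]],
    [0.8,[32,-6,0],[0,0,0]],
    [0.8,[0,0,0],[0,0,0]],
  ],
)

```text
time_s: 52.35
ee_pos: [0.4876, 0.1981, 0.2032]
eef_rot: [3.141, -0.0, 1.453]
force: [-0.5, -0.1, -1.5]
grip_width: 0.0567
grip_force: 16.0
```

```bash
python3 -c "
from h import *
go(.4871,.1973,.0905,1.444)
c=ctrl.camera('wrist');cv2.imwrite('pics/w11.png',c['img'])
print('tcp S',S(ctrl.get_obs()['ee_pos']))
# compare dark cap top edge with w9 (held) and brown blobs on the shelf
for nm in('w7','w9','w11'):
  j=cv2.imread(f'pics/{nm}.png').astype(int);br=(j[...,2]-j[...,0]>22)&(j[...,2]<190)
  col=br[160:300,312:326].mean(1)>.5;k=np.nonzero(col)[0];print(nm,'held brown rows',k.min()+160,k.max()+160)
j=cv2.imread('pics/w11.png').astype(int);dk=((j[...,2]-j[...,0]>22)&(j[...,2]<190))[:180,280:370].astype(np.uint8)
n,l,st,ce=cv2.connectedComponentsWithStats(dk)
print([(st[q].tolist(),(ce[q]+[280,0]).round().tolist()) for q in range(1,n) if st[q,4]>100])
print(proj(c,[[.513+.001,.3985,.152],[.5043,.3322,.152],[.4967,.2644,.152],[.4967,.2644,.112]]))"
```

```text
now [0.4876 0.1981 0.2032] yaw 1.453 t 52.4 F [-0.5 -0.1 -1.5] w 0.0567 q [0.32 0.25 1.59 0.   1.3  0.43]
shift mm [ -0.9  -0.4 112.7] turn [ 0.    -0.     0.009] q6 at end 0.51
tcp S [ 0.0008 -0.0943  0.2031]
w7 held brown rows 185 250
w9 held brown rows 160 247
w11 held brown rows 202 246
[([3, 9, 71, 76, 1963], [319.0, 56.0]), ([6, 91, 67, 68, 1570], [320.0, 121.0])]
[[322.42450721 -80.90846761]
 [319.43068986  27.47812371]
 [319.81904766 128.53259761]
 [319.41534633 126.3116856 ]]
```

```bash
python3 -c "
from h import *
for nm in('w7','w11'):
  j=cv2.imread(f'pics/{nm}.png');print(nm,[tuple(j[r,312:326].mean(0).astype(int)) for r in range(170,256,6)])
"
```

```text
w7 [(np.int64(234), np.int64(242), np.int64(242)), (np.int64(233), np.int64(241), np.int64(241)), (np.int64(238), np.int64(245), np.int64(245)), (np.int64(5), np.int64(18), np.int64(35)), (np.int64(4), np.int64(13), np.int64(33)), (np.int64(5), np.int64(15), np.int64(35)), (np.int64(2), np.int64(16), np.int64(35)), (np.int64(4), np.int64(16), np.int64(34)), (np.int64(2), np.int64(12), np.int64(33)), (np.int64(3), np.int64(14), np.int64(34)), (np.int64(7), np.int64(16), np.int64(37)), (np.int64(5), np.int64(14), np.int64(34)), (np.int64(6), np.int64(14), np.int64(34)), (np.int64(6), np.int64(16), np.int64(33)), (np.int64(18), np.int64(17), np.int64(17))]
w11 [(np.int64(232), np.int64(239), np.int64(240)), (np.int64(231), np.int64(239), np.int64(239)), (np.int64(124), np.int64(133), np.int64(139)), (np.int64(116), np.int64(124), np.int64(128)), (np.int64(122), np.int64(131), np.int64(136)), (np.int64(131), np.int64(140), np.int64(144)), (np.int64(6), np.int64(18), np.int64(38)), (np.int64(6), np.int64(24), np.int64(56)), (np.int64(6), np.int64(14), np.int64(36)), (np.int64(6), np.int64(19), np.int64(37)), (np.int64(7), np.int64(17), np.int64(35)), (np.int64(4), np.int64(16), np.int64(36)), (np.int64(5), np.int64(15), np.int64(34)), (np.int64(19), np.int64(20), np.int64(18)), (np.int64(20), np.int64(18), np.int64(20))]
```

It's just the label, so the bottle is upright. Placing it.

Emit:
carry_out(
  commands=[
    [0.8,[-1,0,35],[0,0,0.008]],
    [0.8,[0,0,40],[0,0,0]],
    [0.8,[0,0,25],[0,0,0]],
    [0.8,[0,0,9],[0,0,0]],
    [0.8,[0,0,3],[0,0,0]],
    [0.8,[0,0,2],[0,0,0]],
    [0.8,[0,0,0],[0,0,0]],
  ],
)

```text
time_s: 53.28
ee_pos: [0.4882, 0.1955, 0.0891]
eef_rot: [3.141, -0.0, 1.442]
force: [0.2, -0.7, -0.2]
grip_width: 0.0564
grip_force: 16.0
```

Emit:
carry_out(
  commands=[
    [0.8,[0,0,1.5],[0,0,0]],
    [0.4,[0,0,0],[0,0,0]],
    [0,[0,0,0],[0,0,0]],
    [0,[0,0,0],[0,0,0]],
    [0,[0,0,-10],[0,0,0]],
    [0,[0,0,-40],[0,0,0]],
    [0,[0,0,-50],[0,0,-0.17]],
    [0,[0,0,-50],[0,0,-0.17]],
    [0,[0,0,-43],[0,0,-0.17]],
    [0.5,[0,0,0],[0,0,0]],
  ],
)

```text
time_s: 54.52
ee_pos: [0.4887, 0.1957, 0.2838]
eef_rot: [3.135, 0.0, 1.954]
force: [-1.0, -0.5, -0.1]
grip_width: 0.0874
grip_force: 0.0
```

```bash
python3 -c "
from h import *
go(.6318,-.0779,.28,1.951)
for n in('wrist','scene','top'):
  c=ctrl.camera(n)
  print(n,[(t,np.round(q['at'],3).tolist(),round(q['score'],2)) for t in ('tall_mid','small_a_mid') for q in ctrl.place_of(t,n)])"
```

```text
now [0.4887 0.1957 0.2838] yaw 1.954 t 54.5 F [-1.  -0.5 -0.1] w 0.0874 q [ 0.31  0.19  1.47 -0.    1.47 -0.07]
shift mm [-307.3   30.4    4.1] turn [0.006 0.    0.003] q6 at end -0.5
wrist [('tall_mid', [0.589, 0.032, 0.098], 0.85), ('tall_mid', [0.514, 0.397, 0.097], 0.45), ('small_a_mid', [0.498, 0.264, 0.098], 0.71)]
scene [('tall_mid', [0.586, 0.036, 0.1], 0.57), ('small_a_mid', [0.496, 0.27, 0.096], 0.82), ('small_a_mid', [0.611, 0.508, 0.02], 0.39), ('small_a_mid', [0.512, 0.395, 0.097], 0.22)]
top [('tall_mid', [0.588, 0.034, 0.098], 0.58), ('small_a_mid', [0.397, -0.366, 0.05], 0.19)]
```

Emit:
carry_out(
  commands=[
    [0.5,[-31,3,0],[0,0,0]],
    [0.5,[-50,5,0],[0,0,0]],
    [0.5,[-50,5,0],[0,0,0]],
    [0.5,[-50,5,0],[0,0,0]],
    [0.5,[-50,5,0],[0,0,0]],
    [0.5,[-45,4,0],[0,0,0]],
    [0.5,[-31,3,0],[0,0,0]],
    [0.5,[0,0,0],[0,0,0]],
    [0.5,[0,0,0],[0,0,0]],
  ],
)

```text
time_s: 56.1
ee_pos: [0.6298, -0.0777, 0.2797]
eef_rot: [-3.141, -0.0, 1.952]
force: [-0.5, -0.2, -0.1]
grip_width: 0.0469
grip_force: 0.0
```

```bash
python3 -c "
from h import *
go(.6318,-.0779,.1955,1.953)"
```

```text
now [ 0.6298 -0.0777  0.2797] yaw 1.952 t 56.1 F [-0.5 -0.2 -0.1] w 0.0469 q [-0.18  0.46  1.14  0.    1.55 -0.56]
shift mm [-0.9  1.8 84.2] turn [-0.    -0.    -0.001] q6 at end -0.5
```

Emit:
carry_out(
  commands=[
    [0.5,[-1,2,40],[0,0,0]],
    [0.5,[0,0,40],[0,0,0]],
    [0.5,[0,0,4],[0,0,0]],
    [1,[0,0,0],[0,0,0]],
    [1,[0,0,0],[0,0,0]],
    [1,[0,0,0],[0,0,0]],
    [1,[0,0,0],[0,0,0]],
    [1,[0,0,0],[0,0,0]],
  ],
  squeeze=25,
)

```text
time_s: 57.1
ee_pos: [0.6321, -0.0787, 0.197]
eef_rot: [3.141, 0.001, 1.952]
force: [-4.9, -0.2, 6.9]
grip_width: 0.0175
grip_force: 25.0
```

Emit:
carry_out(
  commands=[
    [1,[0,0,0],[0,0,-0.05]],
    [1,[0,0,0],[0,0,-0.08]],
    [1,[0,0,0],[0,0,-0.1]],
    [1,[0,0,0],[0,0,-0.1]],
    [1,[0,0,0],[0,0,-0.1]],
    [1,[0,0,0],[0,0,-0.1]],
    [1,[0,0,0],[0,0,-0.1]],
    [1,[0,0,0],[0,0,-0.1]],
    [1,[0,0,0],[0,0,-0.1]],
    [1,[0,0,0],[0,0,-0.1]],
  ],
)

```text
time_s: 58.35
ee_pos: [0.6326, -0.0782, 0.197]
eef_rot: [3.141, 0.001, 2.885]
force: [-0.1, 3.4, 4.8]
grip_width: 0.0179
grip_force: 25.1
```

Emit:
carry_out(
  commands=[
    [1,[0,0,0],[0,0,-0.1]],
    [1,[0,0,0],[0,0,-0.1]],
    [1,[0,0,0],[0,0,-0.08]],
    [1,[0,0,0],[0,0,-0.05]],
    [1,[0,0,0],[0,0,0]],
  ],
)

```text
time_s: 58.98
ee_pos: [0.6326, -0.0779, 0.197]
eef_rot: [3.141, 0.002, -3.07]
force: [-2.0, 5.5, 6.0]
grip_width: 0.0176
grip_force: 25.0
```

```bash
python3 -c "
from h import *
go(.6318,-.0779,.1955,3.21)
for n in('scene','top'):
  c=ctrl.camera(n)
  print(n,[(t,np.round(q['at'],3).tolist(),round(q['score'],2)) for t in ('tall_mid','port') for q in ctrl.place_of(t,n)])"
```

```text
now [ 0.6326 -0.0779  0.197 ] yaw -3.07 t 59.0 F [-2.   5.5  6. ] w 0.0176 q [-0.18  0.5   1.26  0.    1.38 -1.82]
shift mm [0.8 0.1 1.5] turn [0.    0.002 0.003] q6 at end -1.76
scene [('tall_mid', [0.51, -0.087, 0.099], 0.94), ('port', [0.512, -0.089, 0.028], 0.84)]
top [('tall_mid', [0.501, 0.286, 0.039], 0.4), ('tall_mid', [0.505, 0.328, 0.1], 0.3)]
```

Emit:
carry_out(
  commands=[
    [0.4,[0,0,0],[0,0,0]],
    [0.4,[0,0,0],[0,0,0]],
    [0.4,[0,0,0],[0,0,0]],
    [0.4,[0,0,-30],[0,0,0]],
    [0.4,[0,0,-40],[0,0,0]],
    [0,[0,0,-30],[0,0,0]],
    [0,[50,10,-20],[0,0,0]],
    [0,[50,10,-20],[0,0,0]],
    [0,[50,10,0],[0,0,0]],
    [0,[50,10,0],[0,0,0]],
  ],
)

```text
time_s: 60.52
ee_pos: [0.4283, -0.0526, 0.336]
eef_rot: [-3.141, 0.001, -3.071]
force: [0.7, 0.2, 0.2]
grip_width: 0.0935
grip_force: 0.0
```

```bash
python3 -c "
from h import *
print(ctrl.get_obs()['ee_pos'])
for n in('scene','top','wrist'):
  c=ctrl.camera(n);cv2.imwrite(f'pics/end_{n}.png',c['img'])
  print(n,[(t,np.round(q['at'],3).tolist(),round(q['score'],2)) for t in ('tall_mid','port','small_a_mid','knob') for q in ctrl.place_of(t,n)])
c=ctrl.camera('top');j=c['img'].astype(int)
Q=[[.514,.3985],[.5043,.3322],[.4967,.2645],[.4885,.1965]]
print('caps exp',proj(c,[[*q,.152] for q in Q]).round(1).tolist())
d=(j.max(2)<75).astype(np.uint8);d[:190]=0;d[232:]=0
sh=proj(c,(np.array([.499,.2905,.04])+np.array([[.038,.149,0],[-.042,.149,0],[-.042,-.149,0],[.038,-.149,0]])@Rm.T))
m=cv2.fillPoly(np.zeros((400,640),np.uint8),[sh.astype(np.int32)],1)
n,l,st,ce=cv2.connectedComponentsWithStats(d*m);print([(st[k].tolist(),ce[k].round(1).tolist()) for k in range(1,n) if st[k,4]>15])
"
```

```text
[ 0.42827367 -0.05259866  0.33603403]
scene [('tall_mid', [0.511, -0.089, 0.101], 0.71), ('port', [0.5, 0.289, 0.039], 0.64), ('port', [0.512, -0.083, 0.029], 0.6), ('small_a_mid', [0.498, 0.266, 0.098], 0.86), ('knob', [0.631, -0.076, 0.208], 0.71)]
top [('tall_mid', [0.516, -0.087, 0.1], 0.55), ('tall_mid', [0.359, -0.269, 0.01], 0.41), ('tall_mid', [0.382, -0.055, 0.006], 0.37), ('small_a_mid', [0.631, -0.076, 0.206], 0.56), ('small_a_mid', [0.497, 0.267, 0.098], 0.53), ('knob', [0.637, -0.078, 0.207], 0.73)]
wrist [('tall_mid', [0.514, -0.088, 0.094], 0.74), ('tall_mid', [0.488, 0.196, 0.097], 0.68), ('port', [0.515, -0.088, 0.096], 0.47), ('small_a_mid', [0.498, 0.266, 0.098], 0.93), ('small_a_mid', [0.488, 0.195, 0.096], 0.36), ('small_a_mid', [0.501, 0.333, 0.093], 0.28)]
caps exp [[214.3, 203.4], [234.6, 206.4], [255.5, 208.7], [276.5, 211.2]]
[([211, 200, 18, 14, 153], [218.0, 206.5]), ([230, 202, 38, 17, 348], [247.8, 210.3]), ([271, 207, 16, 14, 155], [277.9, 214.1])]
```

```bash
python3 -c "
from h import *
print(ctrl.hand_in())"
```

```text
the job is handed in; nothing more can be done
None
```

I handed the job in at about 61 s: all four small amber bottles stand upright in one row on the shelf, about 8–10 mm apart by measurement, and the tall wash bottle faces the loading port to within about a degree; no verdict came back.

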